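# Set up the hold-down on the drilling board

## Robot

A 6-joint arm with a two-finger parallel gripper is mounted at the origin on a cart in front of the work surface, level with it; the furniture and walls round the work are solid. World frame = base frame: x ahead of the robot, y to its left, z up, the work surface at z = 0. Lengths are in mm, angles in degrees, forces in N, time in s.
With the tool pointing down it reaches from about 300 to 850 mm from the base axis. Payload 4.2 kg.
Tool frame: the origin (TCP) lies midway between the tips of the shut fingers; the grasp point (between the pads) lies pinch_z behind it (pinch_z is the distance from the TCP to the grasp point, in mm); z points along the fingers, y is the line along which they close (so a half turn about z gives the same grasp; the last joint's range is limited). The gripper opens to 91 mm and grips with 3 to 60 N. Pads are 32 mm wide; open, the fingers measure 118 mm over their backs; the gripper's body (76 mm by 178 mm) begins 60 mm behind the grasp point.
Start: joints at [66.177, 18.312, 89.639, -0, 72.044, -1.146], TCP at [221.693, 530.561, 213.976] pointing down, gripper open.
Joint ranges: [-177.97, 177.97], [-48.28, 115.42], [12.27, 149.76], [-77.06, 257.06], [2.81, 150.46], [-146.56, 146.56]. Speed limits (degrees/s): [147.25, 147.25, 180, 180, 180, 180].

## Interface

Orientations are given as [roll, pitch, yaw] about the fixed x, y, z axes, in that order (R = Rz(yaw) Ry(pitch) Rx(roll)).
In Python, from workcell import state, grab_frame, job_done, masks_of, landmark_of, pinch_z gives the robot as it stands. The module is installed in compiled form; this text tells all that it offers.
- The arm moves only by the tool move_arm, never from a script. Its argument "plan" is a list of rows, each an object of numbers: "x", "y", "z": the shift along the tool's x, y, z in mm; "rx", "ry", "rz": the turn, a rotation vector about the tool's x, y, z in rad. A call has 1 to 10 rows; each row shifts and turns the commanded pose from where the row before left it, along the tool's axes as they then stand; what a row does not reach is not made up. A row lasts 1/10 s, in which the tool goes at most 50 mm and 8.59 degrees, less where a joint would pass 70% of its speed; a pose out of reach is approached as far as the arm can. A call is refused whole if a number of a shift passes 50 or a number of a turn 0.15, either way. A call with a gripper value outside its range is refused whole. "grip" is the opening, from 0 (shut) to 1 (fully open), set as the call begins (left out, the last holds). The fingers move at their own pace and stop on an object; "squeeze" is the grip in N (left out, the last holds). Time passes only in rows, so rows that do not move let the fingers close. It gives the time, the measured TCP pose, the force, the opening and the grip force at its end, in the units of the state.
- state(): the state, without advancing time (a new reading comes with each control period).
- grab_frame(name): name is "scene" or "top" or "wrist"; returns a dict with "img" (480x640x3 uint8, red, green, blue), "z_map" (480x640 float32, mm along the optical axis (not along the pixel's ray), 0 where there is no reading), "fx", "fy", "cx", "cy" (pixels), "rvec" (rotation vector, rad) and "tvec" (3), from world to camera coordinates, as OpenCV has them. Camera axes: x right, y down, z forward; pixel columns grow to the right and rows downward; lengths in mm; the calibration is good to about 2 mm. A picture is of the moment at which its call begins.
- job_done(): hands the job in; it is judged then, once.
Trained networks look in the newest picture that a camera, given by its name, has taken for a name from the list of things; names that differ only in an ending like _2 or _b are one class to them, and where a whole thing is asked for, a point or a joint stands for the part that bears it (a point fixed in the world has none). Each returns a list of dicts, best first, with "p" (0 to 1); they miss things now and then, are a little off and sometimes report something else, mostly with a low value. They report only what shows in the picture. A call takes as long as a camera call. They do not tell look-alikes from the thing itself.
- masks_of(camera, label): "pixels" (480x640 bool, what is visible of it) and "box" ([centre column, centre row, width, height] in pixels, round what is visible of it).
- landmark_of(camera, label): "point" ([column, row] in pixels: a listed point, or the origin of a listed thing).
The state is a dict: "time_s": time; "qpos": joint angles; "qvel": joint speeds; "effort": joint torques, N m; "ee_pos": TCP position; "ee_rot": TCP orientation; "force": force on the tool from outside, world axes, zero at the start; "torque": the same for the moment, N m; "gripper_width": finger opening in mm; "gripper_force": force on a finger pad.
Only numpy, scipy, OpenCV 4.12 (cv2) and the standard library are available. Lean on these libraries where they do the work, as an engineer would, in place of code of your own. Each camera call takes 0.05 s, during which the arm holds its last target. There are 200 camera calls.

## Task

Get the work clamped up ready for drilling: lay the longest offcut (the work) on the drilling board, lengthways along the fence and touching it, centred on the bolt. On the cork pad on the other side of the bolt build packing exactly as high as the work out of the other offcuts, lying squarely over the pad, then bridge from the work to the packing with the slotted bar, its slot over the bolt, square to the fence and lying level, and last slip the round red knob down over the bolt onto the bar. Let go of everything, and leave the offcut you do not need and the red drill tray where they are.

Things in the scene. Friction and masses are not known exactly. Their poses are not given: they have to be found in the camera images.
- drill_board: Drilling board, fixed: flat wood 248 x 200 mm, top at z = 18 mm. Origin: under the bolt, at bench height, z up. The 8 mm steel bolt stands at x = y = 0, tapered tip at z = 94 mm. Dark fence along y on the +x side: inner face x = +102 mm, top z = 30 mm, so the thick offcut touching it is centred at x = +70 mm. Cork pad, flush, 74 mm (x) by 172 mm (y), centre x = -74 mm, y = 0.
- thick_offcut: The work: the longest softwood offcut, 64 mm (x) by 210 mm (y), 38 mm thick, 0.25 kg. Origin: centre of its underside. It may lie either way round; a gripper can hold it across its 64 mm, above the low fence.
- thin_offcut_1: Thin softwood offcut, 70 mm (x) by 160 mm (y), 19 mm thick, 0.1 kg. Origin: centre of its underside. Alike in use to thin_offcut_2: either may lie below the other.
- thin_offcut_2: Thin softwood offcut, 66 mm (x) by 170 mm (y), 19 mm thick, 0.1 kg. Origin: centre of its underside.
- spare_block: Square softwood block, 45 mm (x) by 120 mm (y), 45 mm thick. Origin: centre of its underside. An offcut that stands near the work.
- clamp_bar: Clamp bar: dark hardwood, 160 mm long (x), 36 mm wide (y), 14 mm thick, 0.12 kg, with a slot right through it, 44 mm along x and 14 mm along y, at its middle. Origin: centre of its underside, the middle of the slot. Symmetrical end for end.
- clamp_knob: Round red ribbed knob with a brass bush, 46 mm across, 21 mm high, with a plain 14 mm hole right through it, so that it slips over the bolt without turning. Origin: centre of its underside, on the hole's axis; z up along the hole.
- bit_tray: Red open tray of twist drills, 60 mm (x) by 140 mm (y), 25 mm high, at the back of the bench. Origin: centre of its underside. Not needed.
Mind the look-alikes: they are no part of the job. Several things have the shape of the clamp_knob; the one meant has the colours described above. Of the things shaped like the clamp_bar, the dark wooden one is meant.

How it is judged:
By the outcome, as a careful person would: the job done as asked, in the order asked, and still so for the second after the job is handed in, with the robot touching nothing.
It also fails if it takes over 128 s, if anything falls off the work surface, if the arm or the gripper's body presses on something with over 40 N, if the wrist force passes 120 N, or if a joint passes its speed limit or range.

## Working session

There is one attempt and no reset: what is moved stays moved. The work goes in short steps, Python scripts to look and compute and a tool call to move; the robot and the scene stay as the last step left them, time stands still between calls to the robot, and variables do not carry over. Pictures are saved under pics/ and viewed, at most 14 in all, crops included, and the job is handed in when it is done.

Besides the shell and the picture viewer there is one more tool, called after "Emit:" as name(argument=value, ...), one argument or row to a line, values as JSON. move_arm: Moves the arm, as the interface text tells. Its arguments: {"type":"object","properties":{"plan":{"type":"array","items":{"type":"object","properties":{"x":{"type":"number"},"y":{"type":"number"},"z":{"type":"number"},"rx":{"type":"number"},"ry":{"type":"number"},"rz":{"type":"number"}}}},"grip":{"type":"number"},"squeeze":{"type":"number"}},"required":["plan"]}

```bash
mkdir -p pics; cat > h.py <<'E'
import numpy as np, cv2
from workcell import *
def cam(n):
    f=grab_frame(n); f['R']=cv2.Rodrigues(np.array(f['rvec'],float))[0]; f['t']=np.array(f['tvec'],float).ravel(); return f
def cloud(f):
    z=f['z_map']; v,u=np.mgrid[0:480,0:640]
    P=np.stack([(u-f['cx'])/f['fx']*z,(v-f['cy'])/f['fy']*z,z],-1)
    return (P-f['t'])@f['R']
def proj(f,p):
    q=f['R']@np.array(p,float)+f['t']; return [f['fx']*q[0]/q[2]+f['cx'],f['fy']*q[1]/q[2]+f['cy']]
def save(f,n): cv2.imwrite('pics/'+n,f['img'][:,:,::-1])
def topface(C,m,tol=5,lo=None,hi=None):
    P=C[m&(np.abs(C).sum(-1)>0)]; P=P[np.isfinite(P).all(1)]
    if lo is not None: P=P[(P[:,2]>lo)&(P[:,2]<hi)]
    h=np.percentile(P[:,2],80); Q=P[np.abs(P[:,2]-h)<tol]
    r=cv2.minAreaRect(Q[:,:2].astype(np.float32)); b=cv2.boxPoints(r)
    e=[b[1]-b[0],b[2]-b[1]]; l=max(e,key=np.linalg.norm)
    return dict(n=len(Q),z=np.median(Q[:,2]).round(1),c=np.round(r[0],1),size=np.round(r[1],1),longyaw=round(np.degrees(np.arctan2(l[1],l[0]))%180,1))
E
cat > a.py <<'E'
from h import *
print(state(),pinch_z)
for n in ['top','scene']:
    f=cam(n); save(f,n+'0.png'); C=cloud(f)
    for l in ['drill_board','thick_offcut','thin_offcut_1','spare_block','clamp_bar','clamp_knob','bit_tray']:
        for m in masks_of(n,l)[:5]:
            try: print(n,l,round(m['p'],2),np.round(m['box']).astype(int),topface(C,m['pixels']))
            except Exception as e: print(n,l,e)
E
python3 a.py
```

```text
{'time_s': 0.0, 'qpos': array([ 6.61759968e+01,  1.83524194e+01,  8.97055053e+01, -3.08575127e-03,
        7.20430739e+01, -1.14418875e+00]), 'qvel': array([-0.02815101,  0.03877465,  0.00387437, -0.00807531,  0.03730722,
        0.01551878]), 'effort': array([-1.02362553e-04, -4.12464809e+01, -2.31967485e+01,  7.27194850e-02,
        4.59026895e-02, -1.38185292e-04]), 'ee_pos': array([221.50883934, 530.08627561, 213.11857508]), 'ee_rot': array([-1.79898963e+02,  9.16379909e-04,  1.57321140e+02]), 'force': array([ 0.41512968,  0.91409609, -0.17791965]), 'torque': array([-0.03232024, -0.0579095 ,  0.02189744]), 'gripper_force': 0.0, 'gripper_width': 91.44812543330298} 18.8
top drill_board 0.97 [283 247  91  93] {'n': 2439, 'z': np.float64(21.9), 'c': array([515.3,  37.3]), 'size': array([248.5, 198.9]), 'longyaw': np.float32(6.7)}
top drill_board 0.45 [419 261  46  34] {'n': 523, 'z': np.float64(47.2), 'c': array([ 372.5, -315.1]), 'size': array([ 49. , 121.8]), 'longyaw': np.float32(94.3)}
top thick_offcut 0.69 [159 234  24  40] {'n': 620, 'z': np.float64(40.7), 'c': array([626.6, 37
[... 1972 characters left out ...]
e': array([ 45.4, 124.7]), 'longyaw': np.float32(96.2)}
scene clamp_bar 0.81 [289 173  59  16] {'n': 363, 'z': np.float64(15.2), 'c': array([ 592.3, -384.9]), 'size': array([160.4,  48.7]), 'longyaw': np.float32(9.5)}
scene clamp_bar 0.56 [297 146  44  23] {'n': 287, 'z': np.float64(15.6), 'c': array([ 565. , -546.1]), 'size': array([166.2,  44.6]), 'longyaw': np.float32(37.9)}
scene clamp_knob 0.67 [391 348  22  22] {'n': 251, 'z': np.float64(21.8), 'c': array([379.1, 302.1]), 'size': array([44.5, 41.6]), 'longyaw': np.float32(62.4)}
scene bit_tray 0.95 [222 302  28  50] {'n': 641, 'z': np.float64(23.6), 'c': array([753.6, 132.8]), 'size': array([ 60.3, 146. ]), 'longyaw': np.float32(96.4)}
```

View pics/top0.png

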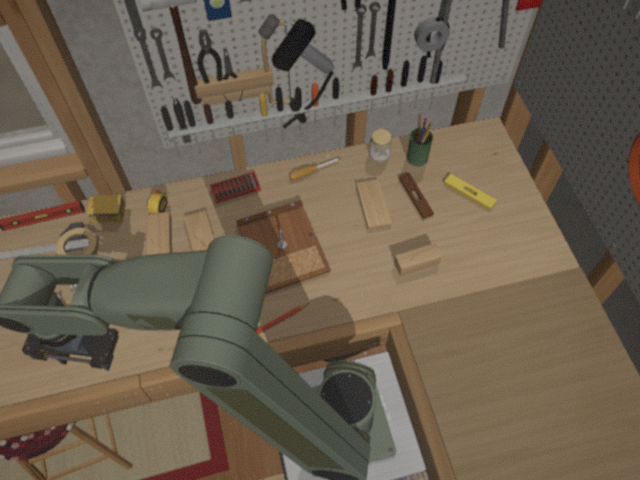

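View pics/scene0.png

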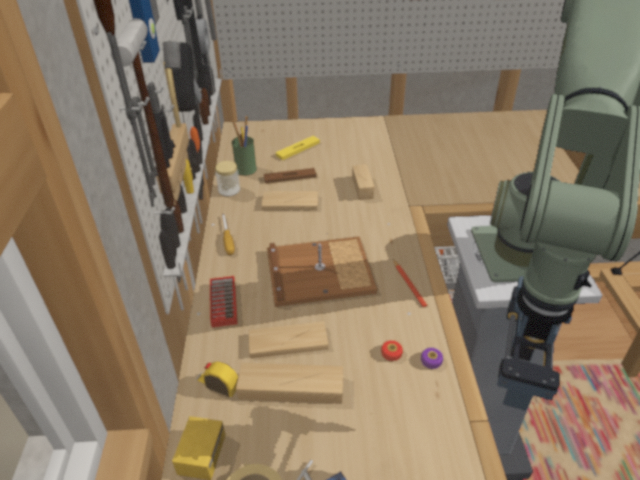

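The top view shows the board at (283,247), and the arm hides the knobs.

The scene view shows these, with the look-alikes listed by pixel:
- **Board and fence:** the bolt is at (320,258), the fence is on the left (far from the robot), and the cork is on the right.
- **Knob candidates:** red (391,350) and purple (432,357). The red one is the one described.
- **Bar candidates:** dark wood (290,174) and yellow (298,148), which looks like a level. The dark one is meant.
- **Offcuts:** work (290,383), thin ones (289,340) and (290,200), spare (362,182). The red tray is at (222,302).

Next I'll check these choices in one close crop.

```bash
cat >> h.py <<'E'
def wrap(a): return (a+180)%360-180
def plan(x,y,z,yaw,step=30,start=None,tot=None):
    """rows from measured (or given) x,y,z,yaw to target; tool down"""
    s=state(); p=np.r_[s['ee_pos'],s['ee_rot'][2]] if start is None else np.array(start,float)
    d=np.array([x,y,z],float)-p[:3]; dy=wrap(yaw-p[3])
    n=tot or max(1,int(np.ceil(np.linalg.norm(d)/step)),int(np.ceil(abs(dy)/7.5)))
    out=[]
    for i in range(n):
        a=np.radians(p[3]+dy*i/n); w=d/n
        out.append([round(float(w@[np.cos(a),np.sin(a),0]),1),round(float(w@[np.sin(a),-np.cos(a),0]),1),round(-w[2],1),round(-np.radians(dy)/n,4)])
    print(n,'rows d',d.round(1),'dyaw',round(dy,1))
    print(','.join('{"x":%g,"y":%g,"z":%g,"rz":%g}'%tuple(r) for r in out))
E
python3 - <<'E'
from h import *
i=cv2.imread('pics/scene0.png')
def c(x,y,w,h): return cv2.resize(i[y:y+h,x:x+w],(400,300),interpolation=cv2.INTER_CUBIC)
a=np.hstack([c(360,325,100,75),c(230,120,140,105)]);b=np.hstack([c(260,230,130,98),c(190,310,160,120)])
cv2.imwrite('pics/crop1.png',np.vstack([a,b]))
f=cam('scene');C=cloud(f)
for n,(x,y,w,h) in dict(knobs=(370,330,90,40),yellow=(205,360,35,40)).items():
    for m in [0]:
        P=C[y:y+h,x:x+w]; k=P[...,2]>14
        nl,lab,st,ce=cv2.connectedComponentsWithStats(k.astype(np.uint8))
        for j in range(1,nl):
            if st[j,4]>40: print(n,st[j],np.median(P[lab==j],axis=0).round(1),P[lab==j][:,2].max())
# tallest things near the dark bar
k=(C[...,2]>25)&(np.hypot(C[...,0]-591,C[...,1]+386)<160); print('near bar tall',k.sum(),C[k].min(0) if k.any() else'')
plan(540,330,330,174,35,start=[221.7,530.6,214,157.3])
E
```

```text
knobs [ 11  10  22  19 305] [379.  305.6  21.3] 978.9129378610144
knobs [ 51  17  22  20 320] [297.7 330.9  21.4] 978.9129378610144
yellow [  0   1  35  36 929] [729.  378.1  52. ] 978.9129378610144
near bar tall 642 [ 527.87526506 -478.2772907    25.03085751]
12 rows d [ 318.3 -200.6  116. ] dyaw 16.7
{"x":-30.9,"y":-5.2,"z":-9.7,"rz":-0.0243},{"x":-30.8,"y":-5.9,"z":-9.7,"rz":-0.0243},{"x":-30.6,"y":-6.7,"z":-9.7,"rz":-0.0243},{"x":-30.5,"y":-7.4,"z":-9.7,"rz":-0.0243},{"x":-30.3,"y":-8.2,"z":-9.7,"rz":-0.0243},{"x":-30.1,"y":-8.9,"z":-9.7,"rz":-0.0243},{"x":-29.8,"y":-9.6,"z":-9.7,"rz":-0.0243},{"x":-29.6,"y":-10.3,"z":-9.7,"rz":-0.0243},{"x":-29.3,"y":-11.1,"z":-9.7,"rz":-0.0243},{"x":-29.1,"y":-11.8,"z":-9.7,"rz":-0.0243},{"x":-28.8,"y":-12.5,"z":-9.7,"rz":-0.0243},{"x":-28.5,"y":-13.2,"z":-9.7,"rz":-0.0243}
```

View pics/crop1.png

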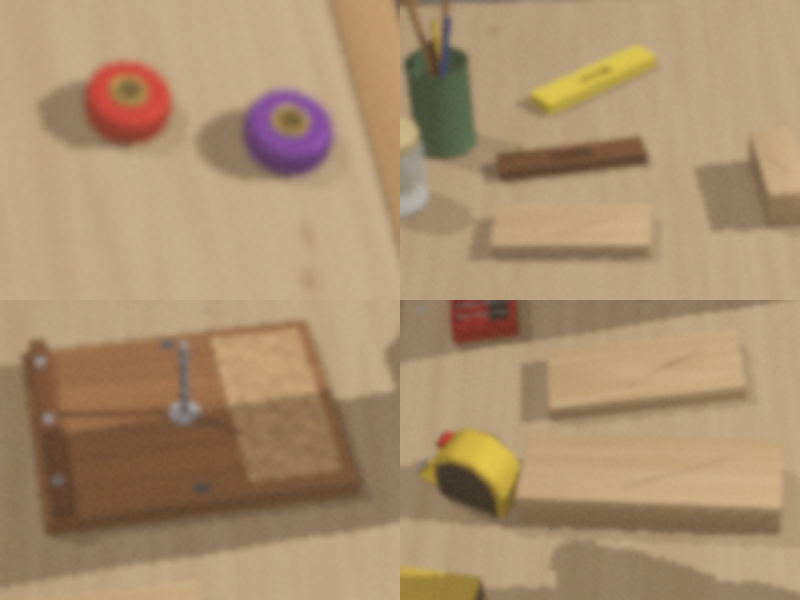

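The crop confirms the choices. The red knob with the brass bush is on the left, the dark slotted bar lies below the yellow one, and the work is the long thick piece beside the tape measure. Next I move over the work for a wrist view.

Emit:
move_arm(
  plan=[
    {"x": -15, "y": -3, "z": -15},
    {"x": -31, "y": -5.5, "z": -15, "rz": -0.03},
    {"x": -31, "y": -6, "z": -15, "rz": -0.03},
    {"x": -31, "y": -7, "z": -15, "rz": -0.03},
    {"x": -31, "y": -8, "z": -14, "rz": -0.03},
    {"x": -30, "y": -9, "z": -14, "rz": -0.03},
    {"x": -30, "y": -9.6, "z": -14, "rz": -0.03},
    {"x": -30, "y": -10.3, "z": -14, "rz": -0.03},
    {"x": -30, "y": -11, "rz": -0.03},
    {"x": -30, "y": -12, "rz": -0.03},
  ],
  grip=1,
)

```text
schema error: expected keys x, y, z, rx, ry, rz
```

Emit:
move_arm(
  plan=[
    {"x": -30, "y": -12, "rz": -0.02},
    {"x": -20, "y": -10},
    {"x": -10, "y": -5},
    {},
    {},
  ],
)

```text
schema error: expected keys x, y, z, rx, ry, rz
```

```bash
cat > w.py <<'E'
from h import *
import sys
f=cam('wrist'); C=cloud(f); s=state(); print('t',s['time_s'],'ee',s['ee_pos'].round(1),s['ee_rot'].round(2))
print('cam',(-f['R'].T@f['t']).round(1),'fx',f['fx'])
if len(sys.argv)>1 and sys.argv[1]!='-': save(f,sys.argv[1])
for l in sys.argv[2:]:
    for m in masks_of('wrist',l)[:3]:
        try: print(l,round(m['p'],2),np.round(m['box']).astype(int),topface(C,m['pixels'],4))
        except Exception as e: print(l,e)
E
python3 w.py w1.png thick_offcut thin_offcut_1 clamp_knob
```

```text
t 0.9 ee [221.7 530.6 214. ] [179.99  -0.   157.32]
cam [148.5 560.9 384.8] fx 335.453459727457
clamp_knob 0.56 [211 386  32  32] {'n': 376, 'z': np.float64(20.1), 'c': array([382.7, 308.1]), 'size': array([26.4, 42.3]), 'longyaw': np.float32(130.1)}
```

View pics/w1.png

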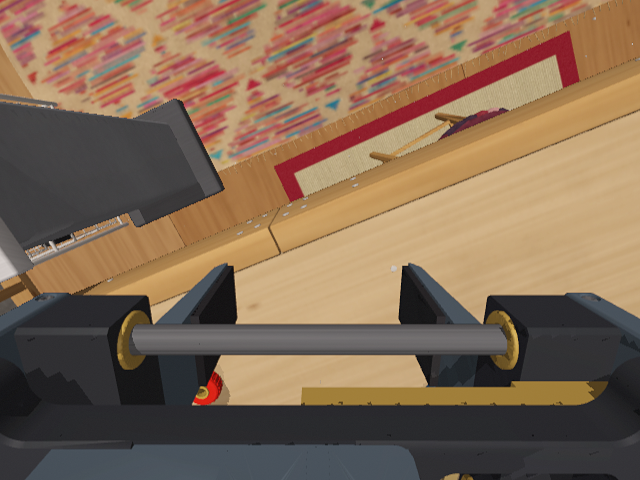

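Every row needs all six keys. The picture shows that the wrist camera looks ahead of the tool in +x, with image up along +x, and that the fingers hide everything below about row 300. So I'll look with the yaw near 90, from the -y side.

```bash
sed -i "s/'{\"x\":%g,\"y\":%g,\"z\":%g,\"rz\":%g}'/'{\"x\":%g,\"y\":%g,\"z\":%g,\"rx\":0,\"ry\":0,\"rz\":%g}'/" h.py
python3 -c "
from h import *
plan(590,130,310,90,35)"
```

```text
16 rows d [ 368.3 -400.6   96. ] dyaw -67.3
{"x":-30.9,"y":-14.2,"z":-6,"rx":0,"ry":0,"rz":0.0734},{"x":-31.9,"y":-11.9,"z":-6,"rx":0,"ry":0,"rz":0.0734},{"x":-32.6,"y":-9.6,"z":-6,"rx":0,"ry":0,"rz":0.0734},{"x":-33.3,"y":-7.1,"z":-6,"rx":0,"ry":0,"rz":0.0734},{"x":-33.7,"y":-4.7,"z":-6,"rx":0,"ry":0,"rz":0.0734},{"x":-33.9,"y":-2.2,"z":-6,"rx":0,"ry":0,"rz":0.0734},{"x":-34,"y":0.3,"z":-6,"rx":0,"ry":0,"rz":0.0734},{"x":-33.9,"y":2.8,"z":-6,"rx":0,"ry":0,"rz":0.0734},{"x":-33.6,"y":5.3,"z":-6,"rx":0,"ry":0,"rz":0.0734},{"x":-33.1,"y":7.7,"z":-6,"rx":0,"ry":0,"rz":0.0734},{"x":-32.5,"y":10.1,"z":-6,"rx":0,"ry":0,"rz":0.0734},{"x":-31.6,"y":12.5,"z":-6,"rx":0,"ry":0,"rz":0.0734},{"x":-30.6,"y":14.8,"z":-6,"rx":0,"ry":0,"rz":0.0734},{"x":-29.5,"y":17,"z":-6,"rx":0,"ry":0,"rz":0.0734},{"x":-28.1,"y":19.1,"z":-6,"rx":0,"ry":0,"rz":0.0734},{"x":-26.7,"y":21.1,"z":-6,"rx":0,"ry":0,"rz":0.0734}
```

Emit:
move_arm(
  plan=[
    {"x": -31, "y": -14, "z": -6, "rx": 0, "ry": 0, "rz": 0.0734},
    {"x": -32, "y": -12, "z": -6, "rx": 0, "ry": 0, "rz": 0.0734},
    {"x": -32.6, "y": -9.6, "z": -6, "rx": 0, "ry": 0, "rz": 0.0734},
    {"x": -33, "y": -7, "z": -6, "rx": 0, "ry": 0, "rz": 0.0734},
    {"x": -34, "y": -5, "z": -6, "rx": 0, "ry": 0, "rz": 0.0734},
    {"x": -34, "y": -2, "z": -6, "rx": 0, "ry": 0, "rz": 0.0734},
    {"x": -34, "y": 0, "z": -6, "rx": 0, "ry": 0, "rz": 0.0734},
    {"x": -34, "y": 3, "z": -6, "rx": 0, "ry": 0, "rz": 0.0734},
    {"x": -33.6, "y": 5, "z": -6, "rx": 0, "ry": 0, "rz": 0.0734},
    {"x": -33, "y": 8, "z": -6, "rx": 0, "ry": 0, "rz": 0.0734},
  ],
  grip=1,
)

```text
time_s: 2.05
ee_pos: [452.9, 278.9, 274.4]
ee_rot: [180.0, -0.0, 115.1]
force: [0.3, 0.1, -0.3]
gripper_width: 91.3
gripper_force: 0.0
```

Emit:
move_arm(
  plan=[
    {"x": -32.5, "y": 10, "z": -6, "rx": 0, "ry": 0, "rz": 0.0734},
    {"x": -32, "y": 12, "z": -6, "rx": 0, "ry": 0, "rz": 0.0734},
    {"x": -30.6, "y": 15, "z": -6, "rx": 0, "ry": 0, "rz": 0.0734},
    {"x": -29.5, "y": 17, "z": -6, "rx": 0, "ry": 0, "rz": 0.0734},
    {"x": -28, "y": 19, "z": -6, "rx": 0, "ry": 0, "rz": 0.0734},
    {"x": -27, "y": 21, "z": -6, "rx": 0, "ry": 0, "rz": 0.0734},
    {"x": 0, "y": 0, "z": 0, "rx": 0, "ry": 0, "rz": 0},
    {"x": 0, "y": 0, "z": 0, "rx": 0, "ry": 0, "rz": 0},
  ],
)

```text
time_s: 2.85
ee_pos: [590.0, 128.7, 309.6]
ee_rot: [-180.0, -0.0, 90.0]
force: [-0.2, 0.5, 0.4]
gripper_width: 90.9
gripper_force: 0.0
```

```bash
python3 w.py w2.png thick_offcut thin_offcut_1 clamp_knob drill_board
```

```text
t 2.9 ee [589.5 129.3 309.6] [-1.7994e+02 -3.0000e-02  9.0050e+01]
cam [590.5 208.  480.4] fx 335.453459727457
thick_offcut 0.73 [323  21 186  35] {'n': 3779, 'z': np.float64(37.9), 'c': array([592.9, 351.1]), 'size': array([ 30.1, 210. ]), 'longyaw': np.float32(178.8)}
thin_offcut_1 0.73 [325 104 138  68] {'n': 7255, 'z': np.float64(18.9), 'c': array([600.4, 257.2]), 'size': array([170. ,  65.9]), 'longyaw': np.float32(4.9)}
thin_offcut_1 0.54 [267 252 184 136] {'n': 17367, 'z': np.float64(17.8), 'c': array([520.7,  39.6]), 'size': array([247. , 199.6]), 'longyaw': np.float32(6.5)}
thin_offcut_1 0.53 [290 402  25  10] {'n': 74, 'z': np.float64(9.4), 'c': array([ 538.1, -215. ]), 'size': array([ 3.6, 44.2]), 'longyaw': np.float32(176.7)}
clamp_knob 0.98 [151  65  40  43] {'n': 995, 'z': np.float64(20.6), 'c': array([379.1, 301. ]), 'size': array([43.6, 43.1]), 'longyaw': np.float32(29.7)}
clamp_knob 0.73 [82 44 46 44] {'n': 1078, 'z': np.float64(20.6), 'c': array([296.7, 326.5]), 'size': array([43.7, 43.6]), 'longyaw': np.float32(79.9)}
drill_board 0.93 [266 254 185 137] {'n': 17502, 'z': np.float64(17.8), 'c': array([520.5,  39.5]), 'size': array([247.5, 199.6]), 'longyaw': np.float32(6.6)}
```

View pics/w2.png

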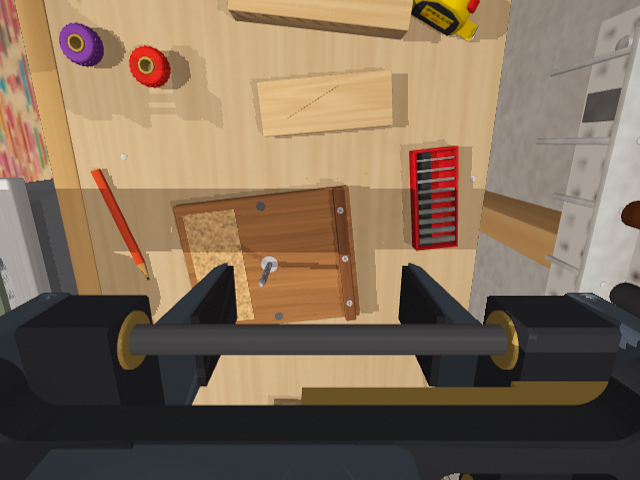

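The wrist view is consistent in height: the board reads z 17.8, the thin offcut 18.9 and the work 37.9. The bolt's washer is at (269,264), the red knob at (150,65), the purple one at (82,44) and the thin offcut at (325,104). The scene camera agrees within 1 mm.

```bash
python3 - <<'E'
from h import *
f=cam('wrist');C=cloud(f)
P=C[200:300,200:330].reshape(-1,3)
print(landmark_of('wrist','drill_board')[:2])
for lo,hi in [(25,45),(45,65),(65,85),(85,100)]:
    k=(P[:,2]>lo)&(P[:,2]<hi)&(np.hypot(P[:,0]-520,P[:,1]-40)<30); Q=P[k]; print(lo,k.sum(),Q.mean(0).round(1) if k.any() else '')
for z in (18,):
    for px in [(269,264)]:
        r=f['R'].T@np.array([(px[0]-f['cx'])/f['fx'],(px[1]-f['cy'])/f['fy'],1]); o=-f['R'].T@f['t']; print((o+r*(z-o[2])/r[2]).round(1))
plan(595,376,110,174,30,start=[590,129.6,310,90])
E
```

```text
[{'point': [269.9, 261.5], 'p': 0.63}]
25 32 [520.7  41.8  35.5]
45 36 [520.6  41.9  55.9]
65 42 [520.4  41.7  75.6]
85 38 [520.   40.3  90.6]
[518.6  38.7  18. ]
12 rows d [   5.   246.4 -200. ] dyaw 84.0
{"x":20.5,"y":0.4,"z":16.7,"rx":0,"ry":0,"rz":-0.1222},{"x":20.3,"y":2.9,"z":16.7,"rx":0,"ry":0,"rz":-0.1222},{"x":19.8,"y":5.4,"z":16.7,"rx":0,"ry":0,"rz":-0.1222},{"x":19,"y":7.7,"z":16.7,"rx":0,"ry":0,"rz":-0.1222},{"x":17.9,"y":10,"z":16.7,"rx":0,"ry":0,"rz":-0.1222},{"x":16.6,"y":12.1,"z":16.7,"rx":0,"ry":0,"rz":-0.1222},{"x":15,"y":14,"z":16.7,"rx":0,"ry":0,"rz":-0.1222},{"x":13.2,"y":15.8,"z":16.7,"rx":0,"ry":0,"rz":-0.1222},{"x":11.1,"y":17.3,"z":16.7,"rx":0,"ry":0,"rz":-0.1222},{"x":9,"y":18.5,"z":16.7,"rx":0,"ry":0,"rz":-0.1222},{"x":6.6,"y":19.4,"z":16.7,"rx":0,"ry":0,"rz":-0.1222},{"x":4.2,"y":20.1,"z":16.7,"rx":0,"ry":0,"rz":-0.1222}
```

Emit:
move_arm(
  plan=[
    {"x": 20.5, "y": 0.4, "z": 16, "rx": 0, "ry": 0, "rz": -0.1222},
    {"x": 20, "y": 3, "z": 17, "rx": 0, "ry": 0, "rz": -0.1222},
    {"x": 20, "y": 5.4, "z": 17, "rx": 0, "ry": 0, "rz": -0.1222},
    {"x": 19, "y": 7.7, "z": 17, "rx": 0, "ry": 0, "rz": -0.1222},
    {"x": 18, "y": 10, "z": 17, "rx": 0, "ry": 0, "rz": -0.1222},
    {"x": 16.6, "y": 12, "z": 17, "rx": 0, "ry": 0, "rz": -0.1222},
    {"x": 15, "y": 14, "z": 17, "rx": 0, "ry": 0, "rz": -0.1222},
    {"x": 13, "y": 16, "z": 17, "rx": 0, "ry": 0, "rz": -0.1222},
    {"x": 11, "y": 17, "z": 17, "rx": 0, "ry": 0, "rz": -0.1222},
    {"x": 9, "y": 18.5, "z": 17, "rx": 0, "ry": 0, "rz": -0.1222},
  ],
)

```text
time_s: 4.2
ee_pos: [593.5, 335.3, 140.4]
ee_rot: [180.0, 0.0, 160.4]
force: [-0.0, 0.3, 0.6]
gripper_width: 91.0
gripper_force: 0.0
```

Emit:
move_arm(
  plan=[
    {"x": 6.6, "y": 19.4, "z": 17, "rx": 0, "ry": 0, "rz": -0.1222},
    {"x": 4.2, "y": 20, "z": 16, "rx": 0, "ry": 0, "rz": -0.1222},
    {"x": 0, "y": 0, "z": 0, "rx": 0, "ry": 0, "rz": 0},
    {"x": 0, "y": 0, "z": 0, "rx": 0, "ry": 0, "rz": 0},
  ],
)

```text
time_s: 4.6
ee_pos: [594.3, 375.1, 107.8]
ee_rot: [-180.0, -0.0, 174.0]
force: [-0.2, -0.4, -0.4]
gripper_width: 90.8
gripper_force: 0.0
```

```bash
python3 - <<'E'
from h import *
f=cam('scene');C=cloud(f); m=masks_of('scene','thick_offcut')
for k in m[:2]: print(k['p'],topface(C,k['pixels'],4))
plan(595,376,16,174,20)
E
```

```text
0.67 {'n': 2444, 'z': np.float64(39.5), 'c': array([595. , 377.7]), 'size': array([ 68.3, 210. ]), 'longyaw': np.float32(174.0)}
5 rows d [ -0.1   1.5 -93.1] dyaw 0.0
{"x":0.1,"y":0.3,"z":18.6,"rx":0,"ry":0,"rz":-0.0001},{"x":0.1,"y":0.3,"z":18.6,"rx":0,"ry":0,"rz":-0.0001},{"x":0.1,"y":0.3,"z":18.6,"rx":0,"ry":0,"rz":-0.0001},{"x":0.1,"y":0.3,"z":18.6,"rx":0,"ry":0,"rz":-0.0001},{"x":0.1,"y":0.3,"z":18.6,"rx":0,"ry":0,"rz":-0.0001}
```

Emit:
move_arm(
  plan=[
    {"x": 0, "y": 1, "z": 20, "rx": 0, "ry": 0, "rz": 0},
    {"x": 0, "y": 0, "z": 20, "rx": 0, "ry": 0, "rz": 0},
    {"x": 0, "y": 0, "z": 20, "rx": 0, "ry": 0, "rz": 0},
    {"x": 0, "y": 0, "z": 20, "rx": 0, "ry": 0, "rz": 0},
    {"x": 0, "y": 0, "z": 12.5, "rx": 0, "ry": 0, "rz": 0},
    {"x": 0, "y": 0, "z": 0, "rx": 0, "ry": 0, "rz": 0},
  ],
)

```text
time_s: 5.3
ee_pos: [594.3, 374.8, 14.4]
ee_rot: [-179.9, -0.1, 174.0]
force: [0.3, -0.4, 0.5]
gripper_width: 91.1
gripper_force: 0.0
```

Emit:
move_arm(
  plan=[
    {"x": 0, "y": 0, "z": 0, "rx": 0, "ry": 0, "rz": 0},
    {"x": 0, "y": 0, "z": 0, "rx": 0, "ry": 0, "rz": 0},
    {"x": 0, "y": 0, "z": 0, "rx": 0, "ry": 0, "rz": 0},
    {"x": 0, "y": 0, "z": 0, "rx": 0, "ry": 0, "rz": 0},
    {"x": 0, "y": 0, "z": 0, "rx": 0, "ry": 0, "rz": 0},
    {"x": 0, "y": 0, "z": 0, "rx": 0, "ry": 0, "rz": 0},
  ],
  grip=0,
  squeeze=35,
)

```text
time_s: 5.9
ee_pos: [595.3, 376.2, 16.5]
ee_rot: [179.9, 0.1, 174.1]
force: [-0.9, -0.7, 4.7]
gripper_width: 63.8
gripper_force: 35.0
```

Emit:
move_arm(
  plan=[
    {"x": 0, "y": 0, "z": -10, "rx": 0, "ry": 0, "rz": 0},
    {"x": 0, "y": 0, "z": -20, "rx": 0, "ry": 0, "rz": 0},
    {"x": 0, "y": 0, "z": -25, "rx": 0, "ry": 0, "rz": 0},
    {"x": 0, "y": 0, "z": -25, "rx": 0, "ry": 0, "rz": 0},
    {"x": 0, "y": 0, "z": -25, "rx": 0, "ry": 0, "rz": 0},
    {"x": 0, "y": 0, "z": -20, "rx": 0, "ry": 0, "rz": 0},
    {"x": 0, "y": 0, "z": -10, "rx": 0, "ry": 0, "rz": 0},
    {"x": 0, "y": 0, "z": 0, "rx": 0, "ry": 0, "rz": 0},
  ],
)

```text
time_s: 6.7
ee_pos: [595.3, 376.3, 151.6]
ee_rot: [179.9, 0.1, 174.1]
force: [-0.7, 0.6, -4.1]
gripper_width: 63.3
gripper_force: 35.0
```

```bash
cat >> h.py <<'E'
B=np.array([520.5,39.3]); BY=6.5
def bw(x,y):
    a=np.radians(BY); return B+[x*np.cos(a)-y*np.sin(a),x*np.sin(a)+y*np.cos(a)]
E
python3 - <<'E'
from h import *
s=state();print(s['ee_pos'],s['gripper_width'],s['gripper_force'],bw(68,0))
plan(*bw(67,0),150,96.5,28)
E
```

```text
[595.25489496 376.2562135  151.64668933] 63.33062554755049 34.996047019958496 [588.06288619  46.99781854]
12 rows d [  -8.2 -329.4   -1.6] dyaw -77.6
{"x":-2.2,"y":-27.4,"z":0.1,"rx":0,"ry":0,"rz":0.1128},{"x":-5.2,"y":-27,"z":0.1,"rx":0,"ry":0,"rz":0.1128},{"x":-8.2,"y":-26.2,"z":0.1,"rx":0,"ry":0,"rz":0.1128},{"x":-11.1,"y":-25.1,"z":0.1,"rx":0,"ry":0,"rz":0.1128},{"x":-13.9,"y":-23.7,"z":0.1,"rx":0,"ry":0,"rz":0.1128},{"x":-16.5,"y":-22,"z":0.1,"rx":0,"ry":0,"rz":0.1128},{"x":-18.8,"y":-20,"z":0.1,"rx":0,"ry":0,"rz":0.1128},{"x":-21,"y":-17.7,"z":0.1,"rx":0,"ry":0,"rz":0.1128},{"x":-22.8,"y":-15.3,"z":0.1,"rx":0,"ry":0,"rz":0.1128},{"x":-24.4,"y":-12.6,"z":0.1,"rx":0,"ry":0,"rz":0.1128},{"x":-25.7,"y":-9.8,"z":0.1,"rx":0,"ry":0,"rz":0.1128},{"x":-26.6,"y":-6.8,"z":0.1,"rx":0,"ry":0,"rz":0.1128}
```

Emit:
move_arm(
  plan=[
    {"x": -2, "y": -27.4, "z": 0, "rx": 0, "ry": 0, "rz": 0.1128},
    {"x": -5, "y": -27, "z": 0, "rx": 0, "ry": 0, "rz": 0.1128},
    {"x": -8, "y": -26, "z": 0, "rx": 0, "ry": 0, "rz": 0.1128},
    {"x": -11, "y": -25, "z": 0, "rx": 0, "ry": 0, "rz": 0.1128},
    {"x": -14, "y": -24, "z": 0, "rx": 0, "ry": 0, "rz": 0.1128},
    {"x": -16.5, "y": -22, "z": 0, "rx": 0, "ry": 0, "rz": 0.1128},
    {"x": -19, "y": -20, "z": 0, "rx": 0, "ry": 0, "rz": 0.1128},
    {"x": -21, "y": -17.7, "z": 0, "rx": 0, "ry": 0, "rz": 0.1128},
    {"x": -23, "y": -15.3, "z": 0, "rx": 0, "ry": 0, "rz": 0.1128},
    {"x": -24.4, "y": -12.6, "z": 0, "rx": 0, "ry": 0, "rz": 0.1128},
  ],
)

```text
time_s: 7.7
ee_pos: [586.3, 99.9, 148.6]
ee_rot: [-179.8, -0.0, 109.2]
force: [-0.2, 0.7, -4.0]
gripper_width: 64.0
gripper_force: 35.0
```

Emit:
move_arm(
  plan=[
    {"x": -25.7, "y": -10, "z": 0, "rx": 0, "ry": 0, "rz": 0.1128},
    {"x": -26.6, "y": -7, "z": 0, "rx": 0, "ry": 0, "rz": 0.1128},
    {"x": 0, "y": 0, "z": 0, "rx": 0, "ry": 0, "rz": 0},
    {"x": 0, "y": 0, "z": 0, "rx": 0, "ry": 0, "rz": 0},
  ],
)

```text
time_s: 8.1
ee_pos: [585.0, 45.8, 149.1]
ee_rot: [-179.9, -0.0, 96.5]
force: [0.1, 0.4, -3.6]
gripper_width: 64.0
gripper_force: 35.0
```

```bash
python3 w.py w3.png thick_offcut drill_board; python3 - <<'E'
from h import *
f=cam('scene');C=cloud(f); m=masks_of('scene','thick_offcut')
for k in m[:2]: print(k['p'],topface(C,k['pixels'],4))
print(bw(67,0))
for i in range(3): print(state()['ee_pos'],state()['ee_rot'][2])
E
```

```text
t 8.15 ee [585.2  46.4 149.4] [-1.7989e+02 -4.0000e-02  9.6520e+01]
cam [576.9 124.5 319.9] fx 335.453459727457
thick_offcut 0.69 [318 232 158 317] {'n': 39023, 'z': np.float64(170.7), 'c': array([582. ,  75.6]), 'size': array([ 64.4, 151.9]), 'longyaw': np.float32(96.4)}
drill_board 0.96 [172 218 152 195] {'n': 22926, 'z': np.float64(18.2), 'c': array([459. ,  38.9]), 'size': array([124.9, 185.1]), 'longyaw': np.float32(96.6)}
drill_board 0.5 [365  14 224  28] {'n': 3763, 'z': np.float64(18.8), 'c': array([602.9, 228.6]), 'size': array([169.8,  13.5]), 'longyaw': np.float32(6.0)}
0.79 {'n': 1325, 'z': np.float64(173.0), 'c': array([586.,  57.]), 'size': array([ 64.9, 199.2]), 'longyaw': np.float32(96.8)}
0.68 {'n': 1716, 'z': np.float64(20.6), 'c': array([601. , 257.8]), 'size': array([169.5,  69.8]), 'longyaw': np.float32(4.7)}
[587.06931433  46.88461532]
[585.71492912  47.03022985 150.11759319] 96.58671085287956
[585.71492912  47.03022985 150.11759319] 96.58671085287956
[585.71492912  47.03022985 150.11759319] 96.58671085287956
```

View pics/w3.png

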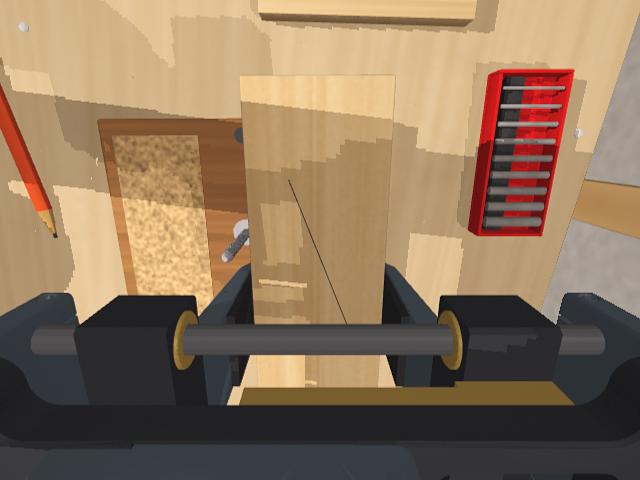

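The work is held square and centred: its far end puts its centre at board (65.5, 0). I'll lower it with a gap of about 3 mm to the fence.

Emit:
move_arm(
  plan=[
    {"x": 0, "y": 1.5, "z": 15, "rx": 0, "ry": 0, "rz": 0},
    {"x": 0, "y": 0, "z": 25, "rx": 0, "ry": 0, "rz": 0},
    {"x": 0, "y": 0, "z": 25, "rx": 0, "ry": 0, "rz": 0},
    {"x": 0, "y": 0, "z": 22, "rx": 0, "ry": 0, "rz": 0},
    {"x": 0, "y": 0, "z": 14, "rx": 0, "ry": 0, "rz": 0},
    {"x": 0, "y": 0, "z": 8, "rx": 0, "ry": 0, "rz": 0},
    {"x": 0, "y": 0, "z": 0, "rx": 0, "ry": 0, "rz": 0},
    {"x": 0, "y": 0, "z": 0, "rx": 0, "ry": 0, "rz": 0},
  ],
)

```text
time_s: 9.15
ee_pos: [588.0, 46.6, 42.1]
ee_rot: [179.9, -0.0, 96.5]
force: [0.2, -0.2, -2.1]
gripper_width: 63.8
gripper_force: 35.0
```

```bash
python3 - <<'E'
from h import *
for i in range(4):
    f=cam('scene'); s=state(); print(s['ee_pos'].round(1),s['ee_rot'].round(1),s['force'].round(1))
E
```

```text
[588.2  46.5  42.4] [179.9   0.   96.5] [ 0.2  0.6 -4.3]
[588.2  46.5  42.5] [179.9   0.   96.5] [ 0.  -0.7 -2.9]
[588.1  46.4  42.5] [179.9   0.   96.5] [-0.4 -0.6 -2.9]
[588.   46.4  42.4] [179.9   0.   96.5] [-0.5 -0.1 -3.1]
```

Emit:
move_arm(
  plan=[
    {"x": 0, "y": 0, "z": 4, "rx": 0, "ry": 0, "rz": 0},
    {"x": 0, "y": 0, "z": 2, "rx": 0, "ry": 0, "rz": 0},
    {"x": 0, "y": 0, "z": 1, "rx": 0, "ry": 0, "rz": 0},
    {"x": 0, "y": 0, "z": 0, "rx": 0, "ry": 0, "rz": 0},
    {"x": 0, "y": 0, "z": 0, "rx": 0, "ry": 0, "rz": 0},
  ],
)

```text
time_s: 9.85
ee_pos: [587.3, 46.3, 34.5]
ee_rot: [-180.0, -0.0, 96.5]
force: [-0.8, 0.2, -1.1]
gripper_width: 63.9
gripper_force: 35.0
```

Emit:
move_arm(
  plan=[
    {"x": 0, "y": 0, "z": 0.7, "rx": 0, "ry": 0, "rz": 0},
    {"x": 0, "y": 0, "z": 0, "rx": 0, "ry": 0, "rz": 0},
    {"x": 0, "y": 0, "z": 0, "rx": 0, "ry": 0, "rz": 0},
  ],
)

```text
time_s: 10.15
ee_pos: [587.3, 46.3, 34.4]
ee_rot: [180.0, -0.0, 96.5]
force: [-3.3, -0.2, 6.8]
gripper_width: 63.8
gripper_force: 35.0
```

Emit:
move_arm(
  plan=[
    {"x": 0, "y": 1, "z": 0, "rx": 0, "ry": 0, "rz": 0},
    {"x": 0, "y": 1, "z": 0, "rx": 0, "ry": 0, "rz": 0},
    {"x": 0, "y": 0, "z": 0, "rx": 0, "ry": 0, "rz": 0},
  ],
)

```text
time_s: 10.45
ee_pos: [588.6, 46.4, 34.5]
ee_rot: [-179.9, 0.0, 96.5]
force: [-4.7, -0.3, 6.7]
gripper_width: 63.9
gripper_force: 35.0
```

Emit:
move_arm(
  plan=[
    {"x": 0, "y": 1, "z": 0, "rx": 0, "ry": 0, "rz": 0},
    {"x": 0, "y": 0, "z": 0, "rx": 0, "ry": 0, "rz": 0},
  ],
)

```text
time_s: 10.65
ee_pos: [588.6, 46.4, 34.5]
ee_rot: [-179.8, 0.0, 96.5]
force: [-6.8, -1.1, 9.7]
gripper_width: 64.1
gripper_force: 35.0
```

Emit:
move_arm(
  plan=[
    {"x": 0, "y": 0.7, "z": 0, "rx": 0, "ry": 0, "rz": 0},
    {"x": 0, "y": 0, "z": 0, "rx": 0, "ry": 0, "rz": 0},
  ],
)

```text
time_s: 10.85
ee_pos: [588.6, 46.4, 34.5]
ee_rot: [-179.7, 0.0, 96.5]
force: [-9.2, -1.6, 10.4]
gripper_width: 64.1
gripper_force: 35.0
```

Emit:
move_arm(
  plan=[
    {"x": 0, "y": 0.7, "z": 0, "rx": 0, "ry": 0, "rz": 0},
    {"x": 0, "y": 0, "z": 0, "rx": 0, "ry": 0, "rz": 0},
  ],
)

```text
time_s: 11.05
ee_pos: [588.7, 46.4, 34.6]
ee_rot: [-179.6, 0.0, 96.5]
force: [-9.8, -1.9, 11.6]
gripper_width: 63.6
gripper_force: 35.0
```

Emit:
move_arm(
  plan=[
    {"x": 0, "y": 0, "z": -1, "rx": 0, "ry": 0, "rz": 0},
    {"x": 0, "y": 0, "z": 0, "rx": 0, "ry": 0, "rz": 0},
    {"x": 0, "y": 0, "z": 0, "rx": 0, "ry": 0, "rz": 0},
  ],
)

```text
time_s: 11.35
ee_pos: [588.7, 46.4, 34.6]
ee_rot: [-179.6, -0.0, 96.5]
force: [-8.1, -1.3, 6.2]
gripper_width: 63.5
gripper_force: 35.0
```

Emit:
move_arm(
  plan=[
    {"x": 0, "y": 1, "z": 0, "rx": 0, "ry": 0, "rz": 0},
    {"x": 0, "y": 0, "z": 0, "rx": 0, "ry": 0, "rz": 0},
    {"x": 0, "y": 0, "z": 0, "rx": 0, "ry": 0, "rz": 0},
  ],
)

```text
time_s: 11.65
ee_pos: [588.7, 46.4, 34.7]
ee_rot: [-179.5, -0.0, 96.5]
force: [-10.8, -1.0, 9.1]
gripper_width: 63.7
gripper_force: 35.0
```

```bash
python3 w.py w4.png thick_offcut; python3 - <<'E'
from h import *
import cv2
f=cam('wrist');C=cloud(f)
# board/fence extents visible
m=masks_of('wrist','drill_board')
for k in m[:2]: print(k['p'],k['box'],topface(C,k['pixels'],3))
i=cv2.imread('pics/w4.png'); cv2.imwrite('pics/w4c.png',cv2.resize(i[40:340,180:480],(600,600)))
E
```

```text
t 11.7 ee [588.7  46.4  34.7] [-179.51   -0.     96.52]
cam [581.5 125.4 205.4] fx 335.453459727457
thick_offcut 0.78 [319 231 156 314] {'n': 38778, 'z': np.float64(56.2), 'c': array([585.7,  76.4]), 'size': array([ 64.4, 151.7]), 'longyaw': np.float32(96.7)}
0.78 [212.1, 252.4, 416.9, 303.8] {'n': 48495, 'z': np.float64(18.2), 'c': array([519.9,  42.4]), 'size': array([247. , 191.3]), 'longyaw': np.float32(6.4)}
```

View pics/w4c.png

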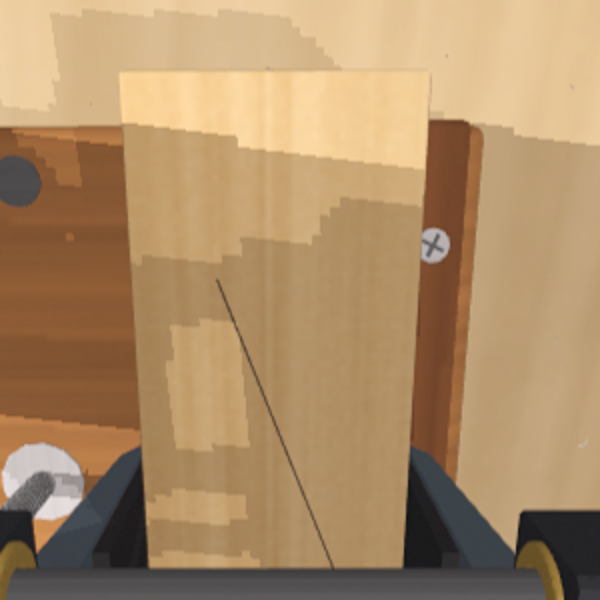

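The work's edge lies against the fence in the view: the centre measures x_board 69.3–69.6 and y 0.1. The push stalled at 10 N, so it is in contact. I relax the push, release and go up.

Emit:
move_arm(
  plan=[
    {"x": 0, "y": -1.5, "z": -0.5, "rx": 0, "ry": 0, "rz": 0},
    {"x": 0, "y": -1.3, "z": -0.5, "rx": 0, "ry": 0, "rz": 0},
    {"x": 0, "y": 0, "z": 0, "rx": 0, "ry": 0, "rz": 0},
    {"x": 0, "y": 0, "z": 0, "rx": 0, "ry": 0, "rz": 0},
  ],
)

```text
time_s: 12.25
ee_pos: [588.6, 46.5, 34.9]
ee_rot: [-179.8, -0.0, 96.5]
force: [-4.5, -1.1, -3.5]
gripper_width: 63.7
gripper_force: 35.0
```

Emit:
move_arm(
  plan=[
    {"x": 0, "y": 0, "z": 0, "rx": 0, "ry": 0, "rz": 0},
    {"x": 0, "y": 0, "z": 0, "rx": 0, "ry": 0, "rz": 0},
    {"x": 0, "y": 0, "z": 0, "rx": 0, "ry": 0, "rz": 0},
    {"x": 0, "y": 0, "z": 0, "rx": 0, "ry": 0, "rz": 0},
  ],
  grip=0.88,
)

```text
time_s: 12.65
ee_pos: [591.0, 46.7, 36.4]
ee_rot: [179.9, -0.0, 96.5]
force: [0.3, -0.4, -0.3]
gripper_width: 80.5
gripper_force: 0.0
```

Emit:
move_arm(
  plan=[
    {"x": 0, "y": 0, "z": -8, "rx": 0, "ry": 0, "rz": 0},
    {"x": 0, "y": 0, "z": -20, "rx": 0, "ry": 0, "rz": 0},
    {"x": 0, "y": 0, "z": -35, "rx": 0, "ry": 0, "rz": 0},
    {"x": -20, "y": 0, "z": -40, "rx": 0, "ry": 0, "rz": 0},
    {"x": -30, "y": 0, "z": -40, "rx": 0, "ry": 0, "rz": 0},
    {"x": -30, "y": 0, "z": -40, "rx": 0, "ry": 0, "rz": 0},
    {"x": -30, "y": 0, "z": -20, "rx": 0, "ry": 0, "rz": 0},
    {"x": -30, "y": 0, "z": 0, "rx": 0, "ry": 0, "rz": 0},
    {"x": -20, "y": 0, "z": 0, "rx": 0, "ry": 0, "rz": 0},
    {"x": 0, "y": 0, "z": 0, "rx": 0, "ry": 0, "rz": 0},
  ],
)

```text
time_s: 13.65
ee_pos: [608.3, -114.9, 239.5]
ee_rot: [179.9, 0.1, 96.3]
force: [0.1, 0.1, -0.3]
gripper_width: 79.8
gripper_force: 0.0
```

```bash
python3 w.py w5.png thick_offcut thin_offcut_1 drill_board
```

```text
t 13.7 ee [ 608.  -113.2  239.2] [ 1.7995e+02 -2.0000e-02  9.6380e+01]
cam [599.6 -35.8 410.2] fx 335.453459727457
thick_offcut 0.75 [317  84  72 164] {'n': 10740, 'z': np.float64(55.9), 'c': array([592.5,  16.1]), 'size': array([ 64.2, 145.6]), 'longyaw': np.float32(96.6)}
thin_offcut_1 0.82 [303 302 113  47] {'n': 3607, 'z': np.float64(18.7), 'c': array([ 600.4, -242.5]), 'size': array([145. ,  57.7]), 'longyaw': np.float32(0.6)}
drill_board 0.81 [248  80 243 161] {'n': 23557, 'z': np.float64(18.2), 'c': array([523. ,  16.6]), 'size': array([247.7, 155. ]), 'longyaw': np.float32(6.5)}
```

View pics/w5.png

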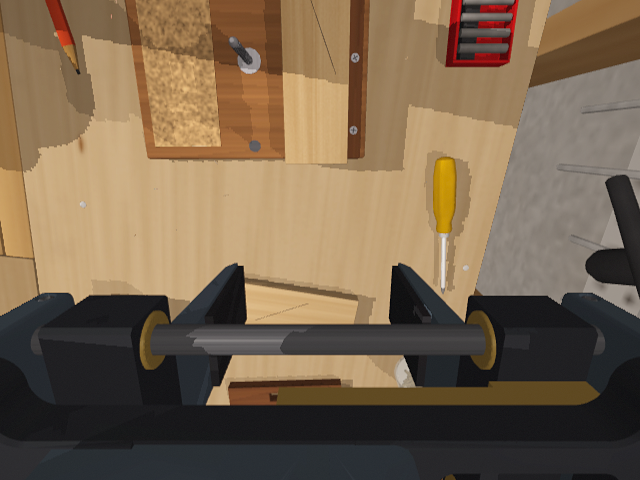

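Work set: top at z 55.9, yaw 96.6, so parallel to the fence. Next is thin offcut 1 on the -y side. First I check that the space around it is clear.

```bash
python3 - <<'E'
from h import *
f=cam('scene');C=cloud(f)
for n in ('scene',):
    for k in masks_of(n,'thin_offcut_1')[:3]: print(k['p'],topface(C,k['pixels'],2.5))
f=cam('top');D=cloud(f)
for k in masks_of('top','thin_offcut_1')[:3]: print(k['p'],topface(D,k['pixels'],3))
for k in masks_of('top','clamp_bar')[:3]: print(k['p'],topface(D,k['pixels'],3))
for Q in (C,D):
    q=Q.reshape(-1,3); k=(q[:,2]>30)&(q[:,2]<250)&(q[:,0]>500)&(q[:,0]<760)&(q[:,1]>-520)&(q[:,1]<-170)
    H=np.unique(np.round(q[k][:,:2]/25)*25,axis=0,return_counts=True); 
    print([(int(a[0]),int(a[1]),int(q[k][(np.abs(q[k][:,:2]-a)<13).all(1)][:,2].max())) for a,c in zip(*H) if c>8])
plan(592,-253,105,177,28)
E
```

```text
0.73 {'n': 545, 'z': np.float64(21.1), 'c': array([ 592.5, -250.6]), 'size': array([ 74.3, 160.2]), 'longyaw': np.float32(175.5)}
0.65 {'n': 1339, 'z': np.float64(21.0), 'c': array([600.6, 257.9]), 'size': array([169.1,  69.8]), 'longyaw': np.float32(4.5)}
0.87 {'n': 193, 'z': np.float64(23.0), 'c': array([ 562.5, -251.8]), 'size': array([ 69.4, 107. ]), 'longyaw': np.float32(178.1)}
0.81 {'n': 532, 'z': np.float64(22.7), 'c': array([597.7, 255.2]), 'size': array([170.4,  65.4]), 'longyaw': np.float32(4.9)}
0.89 {'n': 214, 'z': np.float64(18.3), 'c': array([ 587.7, -386.7]), 'size': array([158.4,  37.4]), 'longyaw': np.float32(8.8)}
0.56 {'n': 261, 'z': np.float64(17.3), 'c': array([ 561.6, -549.1]), 'size': array([160.3,  41.8]), 'longyaw': np.float32(37.3)}
[(700, -425, 145), (700, -400, 106), (725, -475, 93), (725, -425, 146), (725, -400, 141), (750, -475, 105), (750, -450, 163), (750, -425, 183), (750, -400, 105), (750, -350, 90), (750, -325, 93), (750, -300, 91)]
[(700, -475, 104), (700, -450, 185), (700, -425, 169), (725, -475, 141), (725, -450, 183), (725, -425, 164), (725, -400, 109), (750, -475, 104), (750, -450, 163), (750, -425, 186), (750, -350, 98), (750, -325, 100), (750, -300, 93)]
11 rows d [ -16.  -141.4 -133.8] dyaw 80.4
{"x":-12.6,"y":-2.9,"z":12.2,"rx":0,"ry":0,"rz":-0.1276},{"x":-12.1,"y":-4.5,"z":12.2,"rx":0,"ry":0,"rz":-0.1276},{"x":-11.5,"y":-6,"z":12.2,"rx":0,"ry":0,"rz":-0.1276},{"x":-10.6,"y":-7.4,"z":12.2,"rx":0,"ry":0,"rz":-0.1276},{"x":-9.6,"y":-8.7,"z":12.2,"rx":0,"ry":0,"rz":-0.1276},{"x":-8.4,"y":-9.8,"z":12.2,"rx":0,"ry":0,"rz":-0.1276},{"x":-7.1,"y":-10.8,"z":12.2,"rx":0,"ry":0,"rz":-0.1276},{"x":-5.6,"y":-11.6,"z":12.2,"rx":0,"ry":0,"rz":-0.1276},{"x":-4.1,"y":-12.3,"z":12.2,"rx":0,"ry":0,"rz":-0.1276},{"x":-2.5,"y":-12.7,"z":12.2,"rx":0,"ry":0,"rz":-0.1276},{"x":-0.9,"y":-12.9,"z":12.2,"rx":0,"ry":0,"rz":-0.1276}
```

Emit:
move_arm(
  plan=[
    {"x": -12.6, "y": -3, "z": 12, "rx": 0, "ry": 0, "rz": -0.1276},
    {"x": -12, "y": -4.5, "z": 12, "rx": 0, "ry": 0, "rz": -0.1276},
    {"x": -11.5, "y": -6, "z": 12, "rx": 0, "ry": 0, "rz": -0.1276},
    {"x": -10.6, "y": -7.4, "z": 12, "rx": 0, "ry": 0, "rz": -0.1276},
    {"x": -9.6, "y": -8.7, "z": 12, "rx": 0, "ry": 0, "rz": -0.1276},
    {"x": -8.4, "y": -9.8, "z": 12, "rx": 0, "ry": 0, "rz": -0.1276},
    {"x": -7, "y": -10.8, "z": 12, "rx": 0, "ry": 0, "rz": -0.1276},
    {"x": -5.6, "y": -11.6, "z": 12, "rx": 0, "ry": 0, "rz": -0.1276},
    {"x": -4, "y": -12.3, "z": 12, "rx": 0, "ry": 0, "rz": -0.1276},
    {"x": -2.5, "y": -12.7, "z": 12, "rx": 0, "ry": 0, "rz": -0.1276},
  ],
  grip=1,
)

```text
time_s: 15.1
ee_pos: [593.2, -240.8, 118.3]
ee_rot: [180.0, 0.0, 169.9]
force: [-0.7, -0.3, 0.3]
gripper_width: 91.1
gripper_force: 0.0
```

Emit:
move_arm(
  plan=[
    {"x": -1, "y": -12, "z": 12, "rx": 0, "ry": 0, "rz": -0.1276},
    {"x": 0, "y": 0, "z": 0, "rx": 0, "ry": 0, "rz": 0},
    {"x": 0, "y": 0, "z": 0, "rx": 0, "ry": 0, "rz": 0},
    {"x": 0, "y": 0, "z": 0, "rx": 0, "ry": 0, "rz": 0},
  ],
)

```text
time_s: 15.5
ee_pos: [592.5, -252.1, 107.5]
ee_rot: [-180.0, 0.1, 176.8]
force: [-0.0, -0.4, -0.1]
gripper_width: 91.3
gripper_force: 0.0
```

```bash
python3 -c "
from h import *
plan(592,-252,5,177,20)"
```

```text
6 rows d [-5.000e-01  1.000e-01 -1.025e+02] dyaw 0.2
{"x":0.1,"y":0,"z":17.1,"rx":0,"ry":0,"rz":-0.0004},{"x":0.1,"y":0,"z":17.1,"rx":0,"ry":0,"rz":-0.0004},{"x":0.1,"y":0,"z":17.1,"rx":0,"ry":0,"rz":-0.0004},{"x":0.1,"y":0,"z":17.1,"rx":0,"ry":0,"rz":-0.0004},{"x":0.1,"y":0,"z":17.1,"rx":0,"ry":0,"rz":-0.0004},{"x":0.1,"y":0,"z":17.1,"rx":0,"ry":0,"rz":-0.0004}
```

Down, grip, lift to about z 150, then turn toward the cork pad.

Emit:
move_arm(
  plan=[
    {"x": 0, "y": 0, "z": 22, "rx": 0, "ry": 0, "rz": 0},
    {"x": 0, "y": 0, "z": 22, "rx": 0, "ry": 0, "rz": 0},
    {"x": 0, "y": 0, "z": 22, "rx": 0, "ry": 0, "rz": 0},
    {"x": 0, "y": 0, "z": 18, "rx": 0, "ry": 0, "rz": 0},
    {"x": 0, "y": 0, "z": 12, "rx": 0, "ry": 0, "rz": 0},
    {"x": 0, "y": 0, "z": 5.5, "rx": 0, "ry": 0, "rz": 0},
    {"x": 0, "y": 0, "z": 0, "rx": 0, "ry": 0, "rz": 0},
  ],
)

```text
time_s: 16.2
ee_pos: [592.1, -252.3, 5.1]
ee_rot: [180.0, -0.0, 176.9]
force: [-0.4, -0.1, -0.3]
gripper_width: 91.0
gripper_force: 0.0
```

Emit:
move_arm(
  plan=[
    {"x": 0, "y": 0, "z": 0, "rx": 0, "ry": 0, "rz": 0},
    {"x": 0, "y": 0, "z": 0, "rx": 0, "ry": 0, "rz": 0},
    {"x": 0, "y": 0, "z": 0, "rx": 0, "ry": 0, "rz": 0},
    {"x": 0, "y": 0, "z": 0, "rx": 0, "ry": 0, "rz": 0},
    {"x": 0, "y": 0, "z": 0, "rx": 0, "ry": 0, "rz": 0},
    {"x": 0, "y": 0, "z": 0, "rx": 0, "ry": 0, "rz": 0},
  ],
  grip=0,
  squeeze=30,
)

```text
time_s: 16.8
ee_pos: [592.5, -252.9, 6.1]
ee_rot: [-180.0, 0.1, 176.9]
force: [-0.7, -0.5, 6.1]
gripper_width: 69.8
gripper_force: 30.0
```

Emit:
move_arm(
  plan=[
    {"x": 0, "y": 0, "z": -10, "rx": 0, "ry": 0, "rz": 0},
    {"x": 0, "y": 0, "z": -25, "rx": 0, "ry": 0, "rz": 0},
    {"x": 0, "y": 0, "z": -30, "rx": 0, "ry": 0, "rz": 0},
    {"x": 0, "y": 0, "z": -30, "rx": 0, "ry": 0, "rz": 0},
    {"x": 0, "y": 0, "z": -25, "rx": 0, "ry": 0, "rz": 0},
    {"x": 0, "y": 0, "z": -20, "rx": 0, "ry": 0, "rz": 0},
    {"x": 0, "y": 0, "z": -5, "rx": 0, "ry": 0, "rz": 0},
    {"x": 0, "y": 0, "z": 0, "rx": 0, "ry": 0, "rz": 0},
  ],
)

```text
time_s: 17.6
ee_pos: [592.0, -252.6, 150.6]
ee_rot: [-180.0, 0.0, 176.9]
force: [0.4, 0.5, -0.5]
gripper_width: 69.6
gripper_force: 30.0
```

```bash
sed -i 's/^B=.*/B=np.array([519.7,38.8]); BY=6.5/' h.py; python3 -c "
from h import *
print(state()['ee_pos'],state()['gripper_width'])
plan(*bw(-74,0),145,96.5,28)"
```

```text
[ 592.0072911  -252.62286759  150.616911  ] 69.61784512030208
12 rows d [-145.8  283.    -5.6] dyaw -80.4
{"x":13.4,"y":22.9,"z":0.5,"rx":0,"ry":0,"rz":0.117},{"x":16,"y":21.2,"z":0.5,"rx":0,"ry":0,"rz":0.117},{"x":18.3,"y":19.2,"z":0.5,"rx":0,"ry":0,"rz":0.117},{"x":20.5,"y":16.9,"z":0.5,"rx":0,"ry":0,"rz":0.117},{"x":22.3,"y":14.4,"z":0.5,"rx":0,"ry":0,"rz":0.117},{"x":23.8,"y":11.7,"z":0.5,"rx":0,"ry":0,"rz":0.117},{"x":25,"y":8.8,"z":0.5,"rx":0,"ry":0,"rz":0.117},{"x":25.9,"y":5.9,"z":0.5,"rx":0,"ry":0,"rz":0.117},{"x":26.4,"y":2.8,"z":0.5,"rx":0,"ry":0,"rz":0.117},{"x":26.5,"y":-0.3,"z":0.5,"rx":0,"ry":0,"rz":0.117},{"x":26.3,"y":-3.4,"z":0.5,"rx":0,"ry":0,"rz":0.117},{"x":25.7,"y":-6.4,"z":0.5,"rx":0,"ry":0,"rz":0.117}
```

Emit:
move_arm(
  plan=[
    {"x": 13.4, "y": 23, "z": 0.5, "rx": 0, "ry": 0, "rz": 0.117},
    {"x": 16, "y": 21, "z": 0.5, "rx": 0, "ry": 0, "rz": 0.117},
    {"x": 18.3, "y": 19, "z": 0.5, "rx": 0, "ry": 0, "rz": 0.117},
    {"x": 20.5, "y": 17, "z": 0.5, "rx": 0, "ry": 0, "rz": 0.117},
    {"x": 22.3, "y": 14.4, "z": 0.5, "rx": 0, "ry": 0, "rz": 0.117},
    {"x": 24, "y": 11.7, "z": 0.5, "rx": 0, "ry": 0, "rz": 0.117},
    {"x": 25, "y": 9, "z": 0.5, "rx": 0, "ry": 0, "rz": 0.117},
    {"x": 26, "y": 6, "z": 0.5, "rx": 0, "ry": 0, "rz": 0.117},
    {"x": 26.4, "y": 3, "z": 0.5, "rx": 0, "ry": 0, "rz": 0.117},
    {"x": 26.5, "y": 0, "z": 0.5, "rx": 0, "ry": 0, "rz": 0.117},
  ],
)

```text
time_s: 18.6
ee_pos: [469.1, -15.3, 143.6]
ee_rot: [-179.8, -0.1, 109.6]
force: [0.1, 0.3, -0.6]
gripper_width: 69.6
gripper_force: 30.0
```

Emit:
move_arm(
  plan=[
    {"x": 26, "y": -3, "z": 0.5, "rx": 0, "ry": 0, "rz": 0.117},
    {"x": 26, "y": -6, "z": 0, "rx": 0, "ry": 0, "rz": 0.117},
    {"x": 0, "y": 0, "z": 0, "rx": 0, "ry": 0, "rz": 0},
    {"x": 0, "y": 0, "z": 0, "rx": 0, "ry": 0, "rz": 0},
  ],
)

```text
time_s: 19.0
ee_pos: [446.8, 31.2, 143.8]
ee_rot: [-179.9, 0.0, 96.6]
force: [-0.2, 0.1, -0.7]
gripper_width: 69.7
gripper_force: 30.0
```

```bash
cat > pk.py <<'E'
from h import *
import sys
# far end of the held/placed thin piece in the wrist view -> its centre, in board axes
L=float(sys.argv[1]); f=cam('wrist');C=cloud(f); s=state(); print(s['time_s'],s['ee_pos'].round(1),s['ee_rot'].round(2))
def tob(p): a=np.radians(-BY); d=np.array(p)-B; return np.round([d[0]*np.cos(a)-d[1]*np.sin(a),d[0]*np.sin(a)+d[1]*np.cos(a)],1)
print('tcp board',tob(s['ee_pos'][:2]))
for k in masks_of('wrist','thin_offcut_1')[:3]:
    t=topface(C,k['pixels'],3); a=np.radians(t['longyaw']); u=np.array([np.cos(a),np.sin(a)]); end=t['c']+u*max(t['size'])/2
    print(round(k['p'],2),t,'centre',tob(end-u*L/2))
# cork pad: bolt landmark
P=C.reshape(-1,3)
k=(P[:,2]>45)&(P[:,2]<90)&(np.hypot(*(P[:,:2]-B).T)<12); print('bolt visible',k.sum(),P[k].mean(0).round(1) if k.any() else '')
E
python3 pk.py 160
```

```text
19.05 [447.3  30.8 144. ] [-1.7993e+02  2.0000e-02  9.6560e+01]
tcp board [-72.9   0.2]
0.88 {'n': 30006, 'z': np.float64(156.7), 'c': array([445.6,  44.9]), 'size': array([ 70.2, 133.6]), 'longyaw': np.float32(96.6)} centre [-72.9   1.2]
0.75 {'n': 3223, 'z': np.float64(18.9), 'c': array([595.7, 228.5]), 'size': array([156.8,  12.7]), 'longyaw': np.float32(5.5)} centre [ 95.4 179.9]
0.36 {'n': 15574, 'z': np.float64(55.8), 'c': array([586.2,  68.6]), 'size': array([ 65.1, 167.5]), 'longyaw': np.float32(96.6)} centre [69.4 25.8]
bolt visible 266 [517.1  40.6  70.8]
```

Emit:
move_arm(
  plan=[
    {"x": -1, "y": -1, "z": 15, "rx": 0, "ry": 0, "rz": 0},
    {"x": 0, "y": 0, "z": 25, "rx": 0, "ry": 0, "rz": 0},
    {"x": 0, "y": 0, "z": 25, "rx": 0, "ry": 0, "rz": 0},
    {"x": 0, "y": 0, "z": 22, "rx": 0, "ry": 0, "rz": 0},
    {"x": 0, "y": 0, "z": 16, "rx": 0, "ry": 0, "rz": 0},
    {"x": 0, "y": 0, "z": 10, "rx": 0, "ry": 0, "rz": 0},
    {"x": 0, "y": 0, "z": 2, "rx": 0, "ry": 0, "rz": 0},
    {"x": 0, "y": 0, "z": 0, "rx": 0, "ry": 0, "rz": 0},
  ],
)

```text
time_s: 19.9
ee_pos: [447.0, 29.7, 29.8]
ee_rot: [180.0, -0.0, 96.4]
force: [0.2, -0.1, -0.8]
gripper_width: 69.7
gripper_force: 30.0
```

Emit:
move_arm(
  plan=[
    {"x": 0, "y": 0, "z": 2, "rx": 0, "ry": 0, "rz": 0},
    {"x": 0, "y": 0, "z": 1.5, "rx": 0, "ry": 0, "rz": 0},
    {"x": 0, "y": 0, "z": 0, "rx": 0, "ry": 0, "rz": 0},
    {"x": 0, "y": 0, "z": 0, "rx": 0, "ry": 0, "rz": 0},
  ],
)

```text
time_s: 20.3
ee_pos: [446.8, 30.1, 26.5]
ee_rot: [180.0, -0.0, 96.5]
force: [0.7, -0.1, -1.8]
gripper_width: 69.5
gripper_force: 30.0
```

Emit:
move_arm(
  plan=[
    {"x": 0, "y": -0.5, "z": 1.5, "rx": 0, "ry": 0, "rz": 0},
    {"x": 0, "y": 0, "z": 0.8, "rx": 0, "ry": 0, "rz": 0},
    {"x": 0, "y": 0, "z": 0, "rx": 0, "ry": 0, "rz": 0},
    {"x": 0, "y": 0, "z": 0, "rx": 0, "ry": 0, "rz": 0},
  ],
)

```text
time_s: 20.7
ee_pos: [446.0, 30.0, 24.0]
ee_rot: [-180.0, -0.0, 96.5]
force: [-0.4, 0.2, 2.2]
gripper_width: 69.7
gripper_force: 30.0
```

Emit:
move_arm(
  plan=[
    {"x": 0, "y": 0, "z": 0, "rx": 0, "ry": 0, "rz": 0},
    {"x": 0, "y": 0, "z": 0, "rx": 0, "ry": 0, "rz": 0},
    {"x": 0, "y": 0, "z": 0, "rx": 0, "ry": 0, "rz": 0},
    {"x": 0, "y": 0, "z": 0, "rx": 0, "ry": 0, "rz": 0},
  ],
  grip=0.93,
)

```text
time_s: 21.1
ee_pos: [446.2, 30.0, 23.9]
ee_rot: [180.0, -0.0, 96.5]
force: [0.3, 0.1, -0.4]
gripper_width: 84.4
gripper_force: 0.0
```

Emit:
move_arm(
  plan=[
    {"x": 0, "y": 0, "z": -8, "rx": 0, "ry": 0, "rz": 0},
    {"x": 0, "y": 0, "z": -25, "rx": 0, "ry": 0, "rz": 0},
    {"x": 0, "y": 0, "z": -35, "rx": 0, "ry": 0, "rz": 0},
    {"x": 0, "y": 0, "z": -35, "rx": 0, "ry": 0, "rz": 0},
    {"x": 0, "y": 0, "z": -30, "rx": 0, "ry": 0, "rz": 0},
    {"x": 0, "y": 0, "z": 0, "rx": 0, "ry": 0, "rz": 0},
    {"x": 0, "y": 0, "z": 0, "rx": 0, "ry": 0, "rz": 0},
  ],
)

```text
time_s: 21.8
ee_pos: [446.1, 30.0, 157.6]
ee_rot: [179.9, 0.0, 96.5]
force: [-0.1, 0.4, 0.3]
gripper_width: 84.7
gripper_force: 0.0
```

```bash
python3 pk.py 160; python3 -c "
from h import *
plan(600.4,257,110,184.9,30)"
```

```text
21.85 [445.4  29.9 156.6] [-1.7995e+02 -1.0000e-02  9.6480e+01]
tcp board [-74.9  -0.4]
0.83 {'n': 4234, 'z': np.float64(18.9), 'c': array([601.5, 231.1]), 'size': array([168.9,  16.4]), 'longyaw': np.float32(5.0)} centre [107.5 181.7]
0.6 {'n': 13306, 'z': np.float64(36.8), 'c': array([446.3,  31.1]), 'size': array([ 70.1, 159.3]), 'longyaw': np.float32(96.4)} centre [-73.8   0.3]
bolt visible 233 [517.1  40.5  70.7]
12 rows d [155.3 227.1 -46. ] dyaw 88.4
{"x":17.3,"y":15,"z":3.8,"rx":0,"ry":0,"rz":-0.1286},{"x":15.3,"y":17.1,"z":3.8,"rx":0,"ry":0,"rz":-0.1286},{"x":13,"y":18.9,"z":3.8,"rx":0,"ry":0,"rz":-0.1286},{"x":10.4,"y":20.4,"z":3.8,"rx":0,"ry":0,"rz":-0.1286},{"x":7.7,"y":21.6,"z":3.8,"rx":0,"ry":0,"rz":-0.1286},{"x":4.9,"y":22.4,"z":3.8,"rx":0,"ry":0,"rz":-0.1286},{"x":2,"y":22.8,"z":3.8,"rx":0,"ry":0,"rz":-0.1286},{"x":-1,"y":22.9,"z":3.8,"rx":0,"ry":0,"rz":-0.1286},{"x":-3.9,"y":22.6,"z":3.8,"rx":0,"ry":0,"rz":-0.1286},{"x":-6.8,"y":21.9,"z":3.8,"rx":0,"ry":0,"rz":-0.1286},{"x":-9.5,"y":20.9,"z":3.8,"rx":0,"ry":0,"rz":-0.1286},{"x":-12.1,"y":19.5,"z":3.8,"rx":0,"ry":0,"rz":-0.1286}
```

The first thin piece is at (-73.8, 0.3) and square. Next is thin offcut 2.

Emit:
move_arm(
  plan=[
    {"x": 17, "y": 15, "z": 3, "rx": 0, "ry": 0, "rz": -0.1286},
    {"x": 15, "y": 17, "z": 3, "rx": 0, "ry": 0, "rz": -0.1286},
    {"x": 13, "y": 19, "z": 3, "rx": 0, "ry": 0, "rz": -0.1286},
    {"x": 10.4, "y": 20.4, "z": 3, "rx": 0, "ry": 0, "rz": -0.1286},
    {"x": 7.7, "y": 21.6, "z": 3, "rx": 0, "ry": 0, "rz": -0.1286},
    {"x": 5, "y": 22.4, "z": 3, "rx": 0, "ry": 0, "rz": -0.1286},
    {"x": 2, "y": 23, "z": 5, "rx": 0, "ry": 0, "rz": -0.1286},
    {"x": -1, "y": 23, "z": 5, "rx": 0, "ry": 0, "rz": -0.1286},
    {"x": -4, "y": 22.6, "z": 5, "rx": 0, "ry": 0, "rz": -0.1286},
    {"x": -7, "y": 22, "z": 5, "rx": 0, "ry": 0, "rz": -0.1286},
  ],
  grip=1,
)

```text
time_s: 22.9
ee_pos: [575.5, 219.3, 116.7]
ee_rot: [-179.9, -0.2, 170.5]
force: [0.9, -0.9, -0.5]
gripper_width: 91.4
gripper_force: 0.0
```

Emit:
move_arm(
  plan=[
    {"x": -9.5, "y": 21, "z": 5, "rx": 0, "ry": 0, "rz": -0.1286},
    {"x": -12, "y": 19.5, "z": 5, "rx": 0, "ry": 0, "rz": -0.1286},
    {"x": 0, "y": 0, "z": 0, "rx": 0, "ry": 0, "rz": 0},
    {"x": 0, "y": 0, "z": 0, "rx": 0, "ry": 0, "rz": 0},
    {"x": 0, "y": 0, "z": 0, "rx": 0, "ry": 0, "rz": 0},
  ],
)

```text
time_s: 23.4
ee_pos: [600.9, 255.9, 108.3]
ee_rot: [-179.9, -0.1, -175.2]
force: [-0.3, -0.4, -0.4]
gripper_width: 90.9
gripper_force: 0.0
```

```bash
python3 -c "
from h import *
plan(600.4,257,5,184.9,20)"
```

```text
6 rows d [  -0.5    1.1 -103.3] dyaw 0.1
{"x":0.1,"y":0.2,"z":17.2,"rx":0,"ry":0,"rz":-0.0003},{"x":0.1,"y":0.2,"z":17.2,"rx":0,"ry":0,"rz":-0.0003},{"x":0.1,"y":0.2,"z":17.2,"rx":0,"ry":0,"rz":-0.0003},{"x":0.1,"y":0.2,"z":17.2,"rx":0,"ry":0,"rz":-0.0003},{"x":0.1,"y":0.2,"z":17.2,"rx":0,"ry":0,"rz":-0.0003},{"x":0.1,"y":0.2,"z":17.2,"rx":0,"ry":0,"rz":-0.0003}
```

Emit:
move_arm(
  plan=[
    {"x": 0, "y": 1, "z": 22, "rx": 0, "ry": 0, "rz": 0},
    {"x": 0, "y": 0, "z": 22, "rx": 0, "ry": 0, "rz": 0},
    {"x": 0, "y": 0, "z": 22, "rx": 0, "ry": 0, "rz": 0},
    {"x": 0, "y": 0, "z": 18, "rx": 0, "ry": 0, "rz": 0},
    {"x": 0, "y": 0, "z": 12, "rx": 0, "ry": 0, "rz": 0},
    {"x": 0, "y": 0, "z": 6, "rx": 0, "ry": 0, "rz": 0},
    {"x": 0, "y": 0, "z": 0, "rx": 0, "ry": 0, "rz": 0},
  ],
)

```text
time_s: 24.1
ee_pos: [601.4, 257.4, 6.7]
ee_rot: [-180.0, -0.1, -175.1]
force: [0.1, -0.4, -0.1]
gripper_width: 91.2
gripper_force: 0.0
```

Emit:
move_arm(
  plan=[
    {"x": 0, "y": 0, "z": 0, "rx": 0, "ry": 0, "rz": 0},
    {"x": 0, "y": 0, "z": 0, "rx": 0, "ry": 0, "rz": 0},
    {"x": 0, "y": 0, "z": 0, "rx": 0, "ry": 0, "rz": 0},
    {"x": 0, "y": 0, "z": 0, "rx": 0, "ry": 0, "rz": 0},
    {"x": 0, "y": 0, "z": 0, "rx": 0, "ry": 0, "rz": 0},
    {"x": 0, "y": 0, "z": 0, "rx": 0, "ry": 0, "rz": 0},
  ],
  grip=0,
  squeeze=30,
)

```text
time_s: 24.7
ee_pos: [602.1, 258.0, 7.6]
ee_rot: [180.0, 0.1, -175.1]
force: [-0.9, -1.2, 3.6]
gripper_width: 65.9
gripper_force: 30.0
```

Emit:
move_arm(
  plan=[
    {"x": 0, "y": 0, "z": -10, "rx": 0, "ry": 0, "rz": 0},
    {"x": 0, "y": 0, "z": -25, "rx": 0, "ry": 0, "rz": 0},
    {"x": 0, "y": 0, "z": -30, "rx": 0, "ry": 0, "rz": 0},
    {"x": 0, "y": 0, "z": -30, "rx": 0, "ry": 0, "rz": 0},
    {"x": 0, "y": 0, "z": -30, "rx": 0, "ry": 0, "rz": 0},
    {"x": 0, "y": 0, "z": -20, "rx": 0, "ry": 0, "rz": 0},
    {"x": 0, "y": 0, "z": -5, "rx": 0, "ry": 0, "rz": 0},
    {"x": 0, "y": 0, "z": 0, "rx": 0, "ry": 0, "rz": 0},
  ],
)

```text
time_s: 25.5
ee_pos: [601.8, 257.9, 157.4]
ee_rot: [180.0, 0.1, -175.1]
force: [-0.3, -0.1, -0.6]
gripper_width: 65.8
gripper_force: 30.0
```

```bash
python3 -c "
from h import *
print(state()['ee_pos'],state()['gripper_width'])
plan(*bw(-74,0),150,96.5,25)"
```

```text
[601.77211489 257.92815534 157.43724233] 65.84451802043738
12 rows d [-155.6 -227.5   -7.4] dyaw -88.4
{"x":14.5,"y":-17.8,"z":0.6,"rx":0,"ry":0,"rz":0.1286},{"x":12.1,"y":-19.5,"z":0.6,"rx":0,"ry":0,"rz":0.1286},{"x":9.5,"y":-20.9,"z":0.6,"rx":0,"ry":0,"rz":0.1286},{"x":6.8,"y":-21.9,"z":0.6,"rx":0,"ry":0,"rz":0.1286},{"x":3.9,"y":-22.6,"z":0.6,"rx":0,"ry":0,"rz":0.1286},{"x":1,"y":-22.9,"z":0.6,"rx":0,"ry":0,"rz":0.1286},{"x":-2,"y":-22.9,"z":0.6,"rx":0,"ry":0,"rz":0.1286},{"x":-4.9,"y":-22.4,"z":0.6,"rx":0,"ry":0,"rz":0.1286},{"x":-7.7,"y":-21.6,"z":0.6,"rx":0,"ry":0,"rz":0.1286},{"x":-10.4,"y":-20.5,"z":0.6,"rx":0,"ry":0,"rz":0.1286},{"x":-13,"y":-19,"z":0.6,"rx":0,"ry":0,"rz":0.1286},{"x":-15.3,"y":-17.1,"z":0.6,"rx":0,"ry":0,"rz":0.1286}
```

Emit:
move_arm(
  plan=[
    {"x": 14.5, "y": -18, "z": 0.6, "rx": 0, "ry": 0, "rz": 0.1286},
    {"x": 12, "y": -19.5, "z": 0.6, "rx": 0, "ry": 0, "rz": 0.1286},
    {"x": 9.5, "y": -21, "z": 0.6, "rx": 0, "ry": 0, "rz": 0.1286},
    {"x": 7, "y": -22, "z": 0.6, "rx": 0, "ry": 0, "rz": 0.1286},
    {"x": 4, "y": -22.6, "z": 0.6, "rx": 0, "ry": 0, "rz": 0.1286},
    {"x": 1, "y": -23, "z": 0.6, "rx": 0, "ry": 0, "rz": 0.1286},
    {"x": -2, "y": -23, "z": 0.6, "rx": 0, "ry": 0, "rz": 0.1286},
    {"x": -5, "y": -22.4, "z": 0.6, "rx": 0, "ry": 0, "rz": 0.1286},
    {"x": -7.7, "y": -21.6, "z": 0.6, "rx": 0, "ry": 0, "rz": 0.1286},
    {"x": -10.4, "y": -20.5, "z": 0.6, "rx": 0, "ry": 0, "rz": 0.1286},
  ],
)

```text
time_s: 26.5
ee_pos: [470.0, 67.1, 149.2]
ee_rot: [-179.8, -0.1, 110.9]
force: [0.9, -0.3, -1.0]
gripper_width: 65.7
gripper_force: 30.0
```

Emit:
move_arm(
  plan=[
    {"x": -13, "y": -19, "z": 0.6, "rx": 0, "ry": 0, "rz": 0.1286},
    {"x": -15, "y": -17, "z": 0.6, "rx": 0, "ry": 0, "rz": 0.1286},
    {"x": 0, "y": 0, "z": 0, "rx": 0, "ry": 0, "rz": 0},
    {"x": 0, "y": 0, "z": 0, "rx": 0, "ry": 0, "rz": 0},
    {"x": 0, "y": 0, "z": 0, "rx": 0, "ry": 0, "rz": 0},
  ],
)

```text
time_s: 27.0
ee_pos: [446.4, 30.9, 149.3]
ee_rot: [-180.0, -0.0, 96.6]
force: [-0.4, 0.6, -1.2]
gripper_width: 66.0
gripper_force: 30.0
```

```bash
python3 pk.py 170
```

```text
27.05 [446.5  31.  149.4] [-1.7999e+02 -2.0000e-02  9.6570e+01]
tcp board [-73.7   0.5]
0.77 {'n': 30309, 'z': np.float64(160.6), 'c': array([444.8,  47.1]), 'size': array([ 66.3, 141.6]), 'longyaw': np.float32(96.5)} centre [-73.5   2.5]
bolt visible 247 [517.1  40.6  70.2]
```

Emit:
move_arm(
  plan=[
    {"x": -2.4, "y": -0.4, "z": 15, "rx": 0, "ry": 0, "rz": 0},
    {"x": 0, "y": 0, "z": 25, "rx": 0, "ry": 0, "rz": 0},
    {"x": 0, "y": 0, "z": 25, "rx": 0, "ry": 0, "rz": 0},
    {"x": 0, "y": 0, "z": 18, "rx": 0, "ry": 0, "rz": 0},
    {"x": 0, "y": 0, "z": 12, "rx": 0, "ry": 0, "rz": 0},
    {"x": 0, "y": 0, "z": 4, "rx": 0, "ry": 0, "rz": 0},
    {"x": 0, "y": 0, "z": 2, "rx": 0, "ry": 0, "rz": 0},
    {"x": 0, "y": 0, "z": 0, "rx": 0, "ry": 0, "rz": 0},
    {"x": 0, "y": 0, "z": 0, "rx": 0, "ry": 0, "rz": 0},
  ],
)

```text
time_s: 28.0
ee_pos: [446.5, 28.0, 49.3]
ee_rot: [179.9, 0.0, 96.5]
force: [0.4, -0.7, -1.4]
gripper_width: 65.7
gripper_force: 30.0
```

Emit:
move_arm(
  plan=[
    {"x": 0, "y": 0, "z": 1.5, "rx": 0, "ry": 0, "rz": 0},
    {"x": 0, "y": 0, "z": 0.5, "rx": 0, "ry": 0, "rz": 0},
    {"x": 0, "y": 0, "z": 0, "rx": 0, "ry": 0, "rz": 0},
    {"x": 0, "y": 0, "z": 0, "rx": 0, "ry": 0, "rz": 0},
  ],
)

```text
time_s: 28.4
ee_pos: [445.9, 27.9, 46.8]
ee_rot: [180.0, -0.0, 96.5]
force: [0.6, -0.1, -1.0]
gripper_width: 65.7
gripper_force: 30.0
```

Emit:
move_arm(
  plan=[
    {"x": 0, "y": 0, "z": 1.3, "rx": 0, "ry": 0, "rz": 0},
    {"x": 0, "y": 0, "z": 0.8, "rx": 0, "ry": 0, "rz": 0},
    {"x": 0, "y": 0, "z": 0, "rx": 0, "ry": 0, "rz": 0},
    {"x": 0, "y": 0, "z": 0, "rx": 0, "ry": 0, "rz": 0},
  ],
)

```text
time_s: 28.8
ee_pos: [445.9, 27.9, 44.6]
ee_rot: [180.0, -0.0, 96.5]
force: [-0.6, 0.7, -0.7]
gripper_width: 65.8
gripper_force: 30.0
```

Emit:
move_arm(
  plan=[
    {"x": 0, "y": 0, "z": 0, "rx": 0, "ry": 0, "rz": 0},
    {"x": 0, "y": 0, "z": 0, "rx": 0, "ry": 0, "rz": 0},
    {"x": 0, "y": 0, "z": 0, "rx": 0, "ry": 0, "rz": 0},
    {"x": 0, "y": 0, "z": 0, "rx": 0, "ry": 0, "rz": 0},
  ],
  grip=0.88,
)

```text
time_s: 29.2
ee_pos: [445.9, 27.9, 44.7]
ee_rot: [180.0, -0.0, 96.5]
force: [-0.0, -0.0, -0.1]
gripper_width: 80.4
gripper_force: 0.0
```

Emit:
move_arm(
  plan=[
    {"x": 0, "y": 0, "z": -8, "rx": 0, "ry": 0, "rz": 0},
    {"x": 0, "y": 0, "z": -25, "rx": 0, "ry": 0, "rz": 0},
    {"x": 0, "y": 0, "z": -35, "rx": 0, "ry": 0, "rz": 0},
    {"x": -10, "y": 0, "z": -35, "rx": 0, "ry": 0, "rz": 0},
    {"x": -10, "y": 0, "z": -25, "rx": 0, "ry": 0, "rz": 0},
    {"x": 0, "y": 0, "z": 0, "rx": 0, "ry": 0, "rz": 0},
    {"x": 0, "y": 0, "z": 0, "rx": 0, "ry": 0, "rz": 0},
  ],
)

```text
time_s: 29.9
ee_pos: [448.0, 8.0, 173.1]
ee_rot: [179.9, -0.0, 96.4]
force: [0.1, -0.1, -1.0]
gripper_width: 80.2
gripper_force: 0.0
```

```bash
python3 pk.py 170; python3 -c "
from h import *
plan(593,-384.6,110,8.3,30)"
```

```text
29.95 [447.4   8.1 172.2] [-1.7993e+02 -2.0000e-02  9.6470e+01]
tcp board [-75.3 -22.3]
0.88 {'n': 14506, 'z': np.float64(55.8), 'c': array([446. ,  29.9]), 'size': array([ 66. , 170.1]), 'longyaw': np.float32(96.5)} centre [-74.2  -0.4]
bolt visible 187 [516.9  40.2  70.5]
15 rows d [ 145.9 -392.8  -61.7] dyaw -88.2
{"x":-27.1,"y":6.7,"z":4.1,"rx":0,"ry":0,"rz":0.1026},{"x":-26.3,"y":9.5,"z":4.1,"rx":0,"ry":0,"rz":0.1026},{"x":-25.2,"y":12.1,"z":4.1,"rx":0,"ry":0,"rz":0.1026},{"x":-23.8,"y":14.6,"z":4.1,"rx":0,"ry":0,"rz":0.1026},{"x":-22.2,"y":17,"z":4.1,"rx":0,"ry":0,"rz":0.1026},{"x":-20.3,"y":19.2,"z":4.1,"rx":0,"ry":0,"rz":0.1026},{"x":-18.3,"y":21.1,"z":4.1,"rx":0,"ry":0,"rz":0.1026},{"x":-16,"y":22.9,"z":4.1,"rx":0,"ry":0,"rz":0.1026},{"x":-13.6,"y":24.4,"z":4.1,"rx":0,"ry":0,"rz":0.1026},{"x":-11,"y":25.7,"z":4.1,"rx":0,"ry":0,"rz":0.1026},{"x":-8.3,"y":26.7,"z":4.1,"rx":0,"ry":0,"rz":0.1026},{"x":-5.5,"y":27.4,"z":4.1,"rx":0,"ry":0,"rz":0.1026},{"x":-2.7,"y":27.8,"z":4.1,"rx":0,"ry":0,"rz":0.1026},{"x":0.2,"y":27.9,"z":4.1,"rx":0,"ry":0,"rz":0.1026},{"x":3,"y":27.8,"z":4.1,"rx":0,"ry":0,"rz":0.1026}
```

The packing is at (-74.2, -0.4) with its top at z 55.8, which matches the work's 55.9. Next is the dark bar. I'll approach at yaw 188, so the camera stays clear of the pencil pot.

```bash
python3 -c "
from h import *
plan(593,-384.6,110,188.3,30)"
```

```text
15 rows d [ 145.9 -392.8  -61.7] dyaw 91.8
{"x":-27.1,"y":6.7,"z":4.1,"rx":0,"ry":0,"rz":-0.1068},{"x":-27.7,"y":3.8,"z":4.1,"rx":0,"ry":0,"rz":-0.1068},{"x":-27.9,"y":0.8,"z":4.1,"rx":0,"ry":0,"rz":-0.1068},{"x":-27.9,"y":-2.2,"z":4.1,"rx":0,"ry":0,"rz":-0.1068},{"x":-27.5,"y":-5.1,"z":4.1,"rx":0,"ry":0,"rz":-0.1068},{"x":-26.8,"y":-8,"z":4.1,"rx":0,"ry":0,"rz":-0.1068},{"x":-25.7,"y":-10.8,"z":4.1,"rx":0,"ry":0,"rz":-0.1068},{"x":-24.4,"y":-13.5,"z":4.1,"rx":0,"ry":0,"rz":-0.1068},{"x":-22.9,"y":-16.1,"z":4.1,"rx":0,"ry":0,"rz":-0.1068},{"x":-21,"y":-18.4,"z":4.1,"rx":0,"ry":0,"rz":-0.1068},{"x":-18.9,"y":-20.5,"z":4.1,"rx":0,"ry":0,"rz":-0.1068},{"x":-16.6,"y":-22.4,"z":4.1,"rx":0,"ry":0,"rz":-0.1068},{"x":-14.2,"y":-24.1,"z":4.1,"rx":0,"ry":0,"rz":-0.1068},{"x":-11.5,"y":-25.5,"z":4.1,"rx":0,"ry":0,"rz":-0.1068},{"x":-8.7,"y":-26.5,"z":4.1,"rx":0,"ry":0,"rz":-0.1068}
```

Emit:
move_arm(
  plan=[
    {"x": -27, "y": 6.7, "z": 4, "rx": 0, "ry": 0, "rz": -0.1068},
    {"x": -27.7, "y": 4, "z": 4, "rx": 0, "ry": 0, "rz": -0.1068},
    {"x": -28, "y": 1, "z": 4, "rx": 0, "ry": 0, "rz": -0.1068},
    {"x": -28, "y": -2, "z": 4, "rx": 0, "ry": 0, "rz": -0.1068},
    {"x": -27.5, "y": -5, "z": 4, "rx": 0, "ry": 0, "rz": -0.1068},
    {"x": -27, "y": -8, "z": 4, "rx": 0, "ry": 0, "rz": -0.1068},
    {"x": -25.7, "y": -11, "z": 4, "rx": 0, "ry": 0, "rz": -0.1068},
    {"x": -24.4, "y": -13.5, "z": 4, "rx": 0, "ry": 0, "rz": -0.1068},
    {"x": -23, "y": -16, "z": 4, "rx": 0, "ry": 0, "rz": -0.1068},
    {"x": -21, "y": -18.4, "z": 4, "rx": 0, "ry": 0, "rz": -0.1068},
  ],
  grip=0.75,
)

```text
time_s: 31.0
ee_pos: [545.8, -254.3, 130.6]
ee_rot: [180.0, -0.2, 157.9]
force: [0.2, 0.6, -0.3]
gripper_width: 68.4
gripper_force: 0.0
```

Emit:
move_arm(
  plan=[
    {"x": -19, "y": -20.5, "z": 4, "rx": 0, "ry": 0, "rz": -0.1068},
    {"x": -16.6, "y": -22.4, "z": 4, "rx": 0, "ry": 0, "rz": -0.1068},
    {"x": -14, "y": -24, "z": 4, "rx": 0, "ry": 0, "rz": -0.1068},
    {"x": -11.5, "y": -25.5, "z": 4, "rx": 0, "ry": 0, "rz": -0.1068},
    {"x": -8.7, "y": -26.5, "z": 4, "rx": 0, "ry": 0, "rz": -0.1068},
    {"x": 0, "y": 0, "z": 0, "rx": 0, "ry": 0, "rz": 0},
    {"x": 0, "y": 0, "z": 0, "rx": 0, "ry": 0, "rz": 0},
  ],
)

```text
time_s: 31.7
ee_pos: [593.9, -384.1, 110.4]
ee_rot: [179.8, -0.2, -171.8]
force: [0.7, -0.2, -0.8]
gripper_width: 68.5
gripper_force: 0.0
```

```bash
python3 w.py w6.png clamp_bar; python3 -c "
from h import *
f=cam('scene');C=cloud(f)
for k in masks_of('scene','clamp_bar')[:2]: print(k['p'],topface(C,k['pixels'],2.5))
plan(593,-384.6,3,188.3,20)"
```

```text
t 31.75 ee [ 594.  -383.6  111. ] [ 1.7984e+02 -1.3000e-01 -1.7178e+02]
cam [ 515.9 -396.3  281.3] fx 335.453459727457
clamp_bar 0.83 [112 171 170 203] {'n': 9070, 'z': np.float64(13.8), 'c': array([ 563.7, -549.8]), 'size': array([160.2,  37.7]), 'longyaw': np.float32(37.9)}
clamp_bar 0.82 [313 231  50 186] {'n': 7160, 'z': np.float64(13.9), 'c': array([ 591. , -387.3]), 'size': array([158.1,  36.1]), 'longyaw': np.float32(8.2)}
0.74 {'n': 238, 'z': np.float64(15.9), 'c': array([ 592.3, -382.7]), 'size': array([159.1,  45.3]), 'longyaw': np.float32(7.4)}
0.68 {'n': 131, 'z': np.float64(15.8), 'c': array([ 563.8, -546.7]), 'size': array([163.9,  46.4]), 'longyaw': np.float32(38.1)}
6 rows d [  -1.5   -1.  -109.5] dyaw 0.0
{"x":0.3,"y":-0.1,"z":18.3,"rx":0,"ry":0,"rz":-0},{"x":0.3,"y":-0.1,"z":18.3,"rx":0,"ry":0,"rz":-0},{"x":0.3,"y":-0.1,"z":18.3,"rx":0,"ry":0,"rz":-0},{"x":0.3,"y":-0.1,"z":18.3,"rx":0,"ry":0,"rz":-0},{"x":0.3,"y":-0.1,"z":18.3,"rx":0,"ry":0,"rz":-0},{"x":0.3,"y":-0.1,"z":18.3,"rx":0,"ry":0,"rz":-0}
```

View pics/w6.png

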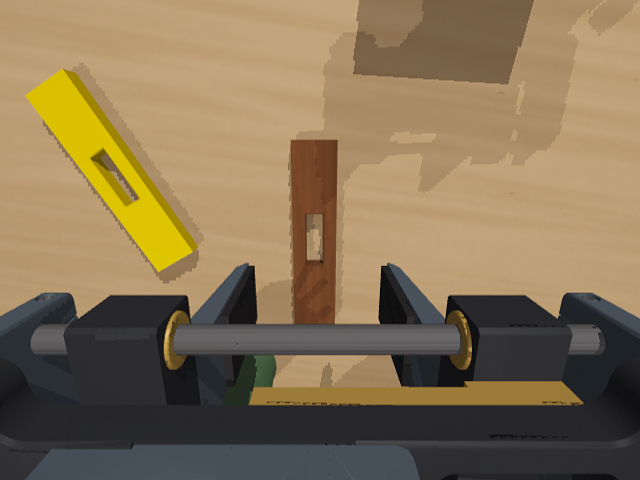

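The wrist view shows the dark bar at (314,232) with its slot at (314,237), and the yellow one at (112,171). The bar is 3 mm to one side of the tool, so I correct that, go down and grip.

Emit:
move_arm(
  plan=[
    {"x": 2.5, "y": -3, "z": 22, "rx": 0, "ry": 0, "rz": 0},
    {"x": 0, "y": 0, "z": 22, "rx": 0, "ry": 0, "rz": 0},
    {"x": 0, "y": 0, "z": 22, "rx": 0, "ry": 0, "rz": 0},
    {"x": 0, "y": 0, "z": 20, "rx": 0, "ry": 0, "rz": 0},
    {"x": 0, "y": 0, "z": 14, "rx": 0, "ry": 0, "rz": 0},
    {"x": 0, "y": 0, "z": 6, "rx": 0, "ry": 0, "rz": 0},
    {"x": 0, "y": 0, "z": 1, "rx": 0, "ry": 0, "rz": 0},
    {"x": 0, "y": 0, "z": 0, "rx": 0, "ry": 0, "rz": 0},
  ],
)

```text
time_s: 32.7
ee_pos: [593.1, -388.3, 6.5]
ee_rot: [-179.9, 0.1, -171.7]
force: [0.3, -0.3, 0.5]
gripper_width: 68.4
gripper_force: 0.0
```

Emit:
move_arm(
  plan=[
    {"x": 0, "y": 0, "z": 0, "rx": 0, "ry": 0, "rz": 0},
    {"x": 0, "y": 0, "z": 0, "rx": 0, "ry": 0, "rz": 0},
    {"x": 0, "y": 0, "z": 0, "rx": 0, "ry": 0, "rz": 0},
    {"x": 0, "y": 0, "z": 0, "rx": 0, "ry": 0, "rz": 0},
    {"x": 0, "y": 0, "z": 0, "rx": 0, "ry": 0, "rz": 0},
    {"x": 0, "y": 0, "z": 0, "rx": 0, "ry": 0, "rz": 0},
  ],
  grip=0,
  squeeze=25,
)

```text
time_s: 33.3
ee_pos: [592.6, -388.1, 5.8]
ee_rot: [180.0, 0.0, -171.7]
force: [-0.2, 1.0, 1.6]
gripper_width: 35.6
gripper_force: 25.0
```

Emit:
move_arm(
  plan=[
    {"x": 0, "y": 0, "z": -10, "rx": 0, "ry": 0, "rz": 0},
    {"x": 0, "y": 0, "z": -25, "rx": 0, "ry": 0, "rz": 0},
    {"x": 0, "y": 0, "z": -30, "rx": 0, "ry": 0, "rz": 0},
    {"x": 0, "y": 0, "z": -30, "rx": 0, "ry": 0, "rz": 0},
    {"x": 0, "y": 0, "z": -30, "rx": 0, "ry": 0, "rz": 0},
    {"x": 0, "y": 0, "z": -20, "rx": 0, "ry": 0, "rz": 0},
    {"x": 0, "y": 0, "z": -5, "rx": 0, "ry": 0, "rz": 0},
    {"x": 0, "y": 0, "z": 0, "rx": 0, "ry": 0, "rz": 0},
  ],
)

```text
time_s: 34.1
ee_pos: [592.7, -388.3, 156.4]
ee_rot: [-179.9, 0.1, -171.7]
force: [-0.2, -0.0, -1.6]
gripper_width: 36.1
gripper_force: 25.0
```

```bash
python3 -c "
from h import *
print(state()['ee_pos'],state()['gripper_width'])
plan(*bw(0,0),150,186.5,32)"; python3 w.py - clamp_bar
```

```text
[ 592.72834628 -388.27428825  156.35743934] 36.14316508817601
14 rows d [-73.  427.1  -6.4] dyaw -1.8
{"x":0.8,"y":30.9,"z":0.5,"rx":0,"ry":0,"rz":0.0022},{"x":0.8,"y":30.9,"z":0.5,"rx":0,"ry":0,"rz":0.0022},{"x":0.9,"y":30.9,"z":0.5,"rx":0,"ry":0,"rz":0.0022},{"x":1,"y":30.9,"z":0.5,"rx":0,"ry":0,"rz":0.0022},{"x":1.1,"y":30.9,"z":0.5,"rx":0,"ry":0,"rz":0.0022},{"x":1.1,"y":30.9,"z":0.5,"rx":0,"ry":0,"rz":0.0022},{"x":1.2,"y":30.9,"z":0.5,"rx":0,"ry":0,"rz":0.0022},{"x":1.3,"y":30.9,"z":0.5,"rx":0,"ry":0,"rz":0.0022},{"x":1.3,"y":30.9,"z":0.5,"rx":0,"ry":0,"rz":0.0022},{"x":1.4,"y":30.9,"z":0.5,"rx":0,"ry":0,"rz":0.0022},{"x":1.5,"y":30.9,"z":0.5,"rx":0,"ry":0,"rz":0.0022},{"x":1.5,"y":30.9,"z":0.5,"rx":0,"ry":0,"rz":0.0022},{"x":1.6,"y":30.9,"z":0.5,"rx":0,"ry":0,"rz":0.0022},{"x":1.7,"y":30.9,"z":0.5,"rx":0,"ry":0,"rz":0.0022}
t 34.15 ee [ 592.2 -387.9  154.9] [ 1.7995e+02 -5.0000e-02 -1.7174e+02]
cam [ 514.  -400.   327.1] fx 335.453459727457
clamp_bar 0.93 [146 167 139 173] {'n': 6504, 'z': np.float64(13.8), 'c': array([ 563.5, -549.8]), 'size': array([160.2,  37.3]), 'longyaw': np.float32(37.9)}
clamp_bar 0.86 [317 264  80 251] {'n': 13428, 'z': np.float64(164.4), 'c': array([ 581. , -390.3]), 'size': array([137.4,  36.2]), 'longyaw': np.float32(8.2)}
```

Emit:
move_arm(
  plan=[
    {"x": 1, "y": 20, "z": 0, "rx": 0, "ry": 0, "rz": 0.0022},
    {"x": 1, "y": 31, "z": 0, "rx": 0, "ry": 0, "rz": 0.0022},
    {"x": 1, "y": 33, "z": 0, "rx": 0, "ry": 0, "rz": 0.0022},
    {"x": 1, "y": 33, "z": 0, "rx": 0, "ry": 0, "rz": 0.0022},
    {"x": 1, "y": 33, "z": 0, "rx": 0, "ry": 0, "rz": 0.0022},
    {"x": 1, "y": 33, "z": 0, "rx": 0, "ry": 0, "rz": 0.0022},
    {"x": 1.2, "y": 33, "z": 0, "rx": 0, "ry": 0, "rz": 0.0022},
    {"x": 1.3, "y": 33, "z": 0, "rx": 0, "ry": 0, "rz": 0.0022},
    {"x": 1.3, "y": 33, "z": 0, "rx": 0, "ry": 0, "rz": 0.0022},
    {"x": 1.4, "y": 33, "z": 0, "rx": 0, "ry": 0, "rz": 0.0022},
  ],
)

```text
time_s: 35.2
ee_pos: [538.1, -76.0, 154.0]
ee_rot: [179.9, -0.2, -173.0]
force: [0.5, 0.4, -0.5]
gripper_width: 36.1
gripper_force: 25.0
```

Emit:
move_arm(
  plan=[
    {"x": 1.5, "y": 33, "z": 0, "rx": 0, "ry": 0, "rz": 0.0022},
    {"x": 1.5, "y": 33, "z": 0, "rx": 0, "ry": 0, "rz": 0.0022},
    {"x": 1.6, "y": 30, "z": 0, "rx": 0, "ry": 0, "rz": 0.0022},
    {"x": 1.6, "y": 20, "z": 0, "rx": 0, "ry": 0, "rz": 0.0022},
    {"x": 0, "y": 0, "z": 0, "rx": 0, "ry": 0, "rz": 0},
    {"x": 0, "y": 0, "z": 0, "rx": 0, "ry": 0, "rz": 0},
    {"x": 0, "y": 0, "z": 0, "rx": 0, "ry": 0, "rz": 0},
  ],
)

```text
time_s: 35.9
ee_pos: [519.4, 36.1, 155.0]
ee_rot: [-180.0, -0.1, -173.5]
force: [0.4, -0.6, -1.1]
gripper_width: 35.6
gripper_force: 25.0
```

```bash
python3 w.py w7.png clamp_bar drill_board thin_offcut_1; python3 -c "
from h import *
f=cam('scene');save(f,'s7.png')
plan(*bw(0,0),120,186.5,32)"
```

```text
t 35.95 ee [519.5  36.  155.2] [-1.7999e+02 -4.0000e-02 -1.7356e+02]
cam [440.8  26.8 325.9] fx 335.453459727457
clamp_bar 0.96 [317 263  79 253] {'n': 13474, 'z': np.float64(163.2), 'c': array([507.6,  34.5]), 'size': array([137.2,  36.3]), 'longyaw': np.float32(6.4)}
thin_offcut_1 0.91 [321 149 230  93] {'n': 15111, 'z': np.float64(55.9), 'c': array([445.7,  30.1]), 'size': array([ 65.9, 170.4]), 'longyaw': np.float32(96.4)}
2 rows d [  0.1   2.5 -35.6] dyaw 0.1
{"x":-0.2,"y":1.2,"z":17.8,"rx":0,"ry":0,"rz":-0.0006},{"x":-0.2,"y":1.2,"z":17.8,"rx":0,"ry":0,"rz":-0.0006}
```

View pics/w7.png

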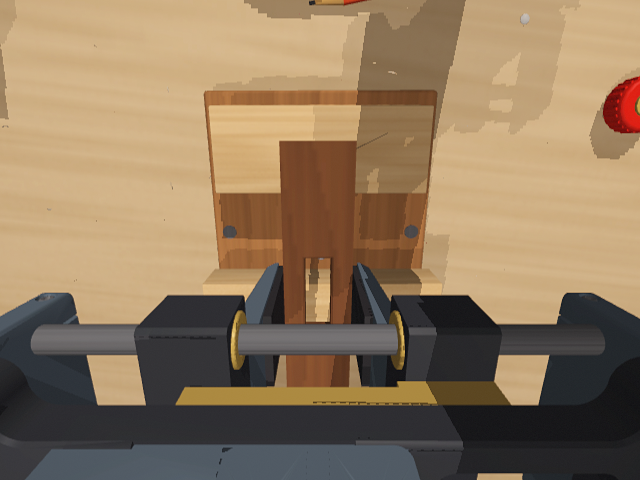

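Emit:
move_arm(
  plan=[
    {"x": -1, "y": 2.7, "z": 10, "rx": 0, "ry": 0, "rz": 0},
    {"x": 0, "y": 0, "z": 18, "rx": 0, "ry": 0, "rz": 0},
    {"x": 0, "y": 0, "z": 14, "rx": 0, "ry": 0, "rz": 0},
    {"x": 0, "y": 0, "z": 7, "rx": 0, "ry": 0, "rz": 0},
    {"x": 0, "y": 0, "z": 0, "rx": 0, "ry": 0, "rz": 0},
    {"x": 0, "y": 0, "z": 0, "rx": 0, "ry": 0, "rz": 0},
  ],
)

```text
time_s: 36.75
ee_pos: [520.5, 39.8, 106.8]
ee_rot: [180.0, 0.0, -173.5]
force: [-0.4, -0.3, -0.5]
gripper_width: 35.8
gripper_force: 25.0
```

```bash
python3 w.py w8.png clamp_bar; python3 - <<'E'
from h import *
i=cv2.imread('pics/w8.png')[200:340,220:420]
f=cam('scene'); j=f['img'][:,:,::-1][225:300,270:370]
cv2.imwrite('pics/w8c.png',np.hstack([cv2.resize(i,(429,300)),cv2.resize(j,(371,300))]))
E
```

```text
t 36.8 ee [520.7  39.8 107.1] [-1.800e+02  7.000e-02 -1.735e+02]
cam [441.6  30.4 277.5] fx 335.453459727457
clamp_bar 0.61 [318 261  78 248] {'n': 13398, 'z': np.float64(114.9), 'c': array([508.7,  38.1]), 'size': array([137.4,  36.2]), 'longyaw': np.float32(6.4)}
```

View pics/w8c.png

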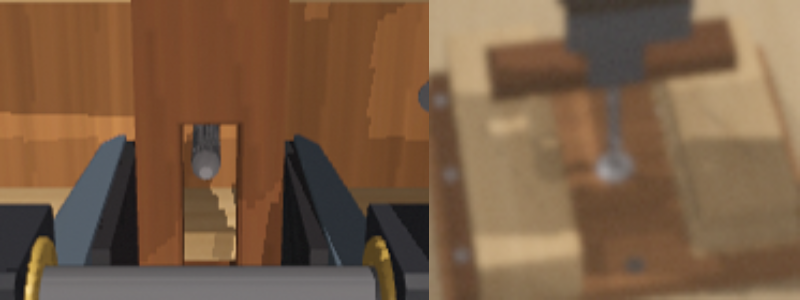

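The bolt tip shows inside the slot (crop 206,165). It is 1.3 mm left of the slot's middle, so I shift tool y by -1.2 and lower the bar.

Emit:
move_arm(
  plan=[
    {"x": 0.5, "y": -1.2, "z": 2, "rx": 0, "ry": 0, "rz": 0},
    {"x": 0, "y": 0, "z": 8, "rx": 0, "ry": 0, "rz": 0},
    {"x": 0, "y": 0, "z": 8, "rx": 0, "ry": 0, "rz": 0},
    {"x": 0, "y": 0, "z": 8, "rx": 0, "ry": 0, "rz": 0},
    {"x": 0, "y": 0, "z": 7, "rx": 0, "ry": 0, "rz": 0},
    {"x": 0, "y": 0, "z": 4, "rx": 0, "ry": 0, "rz": 0},
    {"x": 0, "y": 0, "z": 2, "rx": 0, "ry": 0, "rz": 0},
    {"x": 0, "y": 0, "z": 0, "rx": 0, "ry": 0, "rz": 0},
    {"x": 0, "y": 0, "z": 0, "rx": 0, "ry": 0, "rz": 0},
  ],
)

```text
time_s: 37.8
ee_pos: [520.1, 38.6, 67.8]
ee_rot: [180.0, 0.0, -173.5]
force: [0.1, -0.2, -2.3]
gripper_width: 36.0
gripper_force: 25.0
```

```bash
python3 w.py - clamp_bar
```

```text
t 37.85 ee [520.1  38.6  67.9] [ 1.800e+02  4.000e-02 -1.735e+02]
cam [441.2  29.1 238.6] fx 335.453459727457
clamp_bar 0.8 [317 263  78 251] {'n': 13398, 'z': np.float64(76.0), 'c': array([508.2,  36.6]), 'size': array([137.2,  36.6]), 'longyaw': np.float32(6.5)}
```

Emit:
move_arm(
  plan=[
    {"x": 0, "y": 0, "z": 3, "rx": 0, "ry": 0, "rz": 0},
    {"x": 0, "y": 0, "z": 2, "rx": 0, "ry": 0, "rz": 0},
    {"x": 0, "y": 0, "z": 0.7, "rx": 0, "ry": 0, "rz": 0},
    {"x": 0, "y": 0, "z": 0, "rx": 0, "ry": 0, "rz": 0},
    {"x": 0, "y": 0, "z": 0, "rx": 0, "ry": 0, "rz": 0},
  ],
)

```text
time_s: 38.4
ee_pos: [519.9, 38.6, 61.9]
ee_rot: [180.0, 0.0, -173.5]
force: [-0.7, -0.4, -0.5]
gripper_width: 35.8
gripper_force: 25.0
```

Emit:
move_arm(
  plan=[
    {"x": 0, "y": 0, "z": 0.6, "rx": 0, "ry": 0, "rz": 0},
    {"x": 0, "y": 0, "z": 0, "rx": 0, "ry": 0, "rz": 0},
    {"x": 0, "y": 0, "z": 0, "rx": 0, "ry": 0, "rz": 0},
  ],
)

```text
time_s: 38.7
ee_pos: [519.9, 38.5, 61.8]
ee_rot: [180.0, 0.0, -173.5]
force: [-1.4, -0.4, 5.1]
gripper_width: 35.3
gripper_force: 25.0
```

Emit:
move_arm(
  plan=[
    {"x": 0, "y": 0, "z": -0.6, "rx": 0, "ry": 0, "rz": 0},
    {"x": 0, "y": 0, "z": 0, "rx": 0, "ry": 0, "rz": 0},
    {"x": 0, "y": 0, "z": 0, "rx": 0, "ry": 0, "rz": 0},
  ],
)

```text
time_s: 39.0
ee_pos: [519.9, 38.5, 61.8]
ee_rot: [180.0, 0.0, -173.5]
force: [-0.4, 0.3, 0.5]
gripper_width: 35.2
gripper_force: 25.0
```

Emit:
move_arm(
  plan=[
    {"x": 0, "y": 0, "z": 0, "rx": 0, "ry": 0, "rz": 0},
    {"x": 0, "y": 0, "z": 0, "rx": 0, "ry": 0, "rz": 0},
    {"x": 0, "y": 0, "z": 0, "rx": 0, "ry": 0, "rz": 0},
    {"x": 0, "y": 0, "z": 0, "rx": 0, "ry": 0, "rz": 0},
  ],
  grip=0.7,
)

```text
time_s: 39.4
ee_pos: [519.9, 38.6, 61.9]
ee_rot: [180.0, 0.0, -173.5]
force: [-0.5, 0.2, 0.2]
gripper_width: 63.0
gripper_force: 0.0
```

Emit:
move_arm(
  plan=[
    {"x": 0, "y": 0, "z": -8, "rx": 0, "ry": 0, "rz": 0},
    {"x": 0, "y": 0, "z": -20, "rx": 0, "ry": 0, "rz": 0},
    {"x": 0, "y": 0, "z": -30, "rx": 0, "ry": 0, "rz": 0},
    {"x": 0, "y": 0, "z": -35, "rx": 0, "ry": 0, "rz": 0},
    {"x": 0, "y": 15, "z": -30, "rx": 0, "ry": 0, "rz": 0},
    {"x": 2, "y": 30, "z": -5, "rx": 0, "ry": 0, "rz": 0},
    {"x": 2, "y": 33, "z": 0, "rx": 0, "ry": 0, "rz": 0},
    {"x": 2, "y": 33, "z": 0, "rx": 0, "ry": 0, "rz": 0},
    {"x": 2, "y": 33, "z": 0, "rx": 0, "ry": 0, "rz": 0},
    {"x": 2, "y": 33, "z": 0, "rx": 0, "ry": 0, "rz": 0},
  ],
)

```text
time_s: 40.4
ee_pos: [489.6, 214.5, 190.8]
ee_rot: [180.0, 0.1, -173.5]
force: [0.9, -0.5, -0.3]
gripper_width: 64.0
gripper_force: 0.0
```

Emit:
move_arm(
  plan=[
    {"x": 2, "y": 33, "z": 0, "rx": 0, "ry": 0, "rz": 0},
    {"x": 2, "y": 33, "z": 0, "rx": 0, "ry": 0, "rz": 0},
    {"x": 0, "y": 20, "z": 0, "rx": 0, "ry": 0, "rz": 0},
    {"x": 0, "y": 0, "z": 0, "rx": 0, "ry": 0, "rz": 0},
    {"x": 0, "y": 0, "z": 0, "rx": 0, "ry": 0, "rz": 0},
  ],
)

```text
time_s: 40.9
ee_pos: [476.0, 298.0, 190.2]
ee_rot: [-180.0, 0.0, -173.4]
force: [-0.1, 0.5, -0.8]
gripper_width: 63.6
gripper_force: 0.0
```

```bash
python3 w.py w9.png clamp_knob; python3 - <<'E'
from h import *
f=cam('wrist');C=cloud(f);I=f['img'].astype(int)
red=(I[...,0]>110)&(I[...,1]<70)&(I[...,2]<80)&(C[...,2]>8)&(C[...,2]<24)
P=C[red];P=P[np.hypot(P[:,0]-380,P[:,1]-302)<45]; Q=P[P[:,2]>17]
print(len(P),cv2.minEnclosingCircle(P[:,:2].astype(np.float32)),cv2.minEnclosingCircle(Q[:,:2].astype(np.float32)))
f=cam('scene');C=cloud(f)
for k in masks_of('scene','clamp_bar')[:3]: print(k['p'],topface(C,k['pixels'],2.5))
i=cv2.imread('pics/w9.png'); cv2.imwrite('pics/w9c.png',np.hstack([cv2.resize(i,(400,300)),cv2.resize(f['img'][:,:,::-1][225:300,270:370],(400,300))]))
E
```

```text
t 40.95 ee [476.1 297.5 190.2] [-179.97    0.   -173.51]
cam [397.2 288.6 361. ] fx 335.453459727457
clamp_knob 0.9 [333 120  49  51] {'n': 1556, 'z': np.float64(20.5), 'c': array([376.7, 300.7]), 'size': array([44.3, 44.6]), 'longyaw': np.float32(122.3)}
clamp_knob 0.83 [372  31  51  58] {'n': 1960, 'z': np.float64(20.6), 'c': array([295.8, 325.1]), 'size': array([45.1, 43.9]), 'longyaw': np.float32(66.6)}
clamp_knob 0.21 [ 89 188 172 154] {'n': 11175, 'z': np.float64(17.7), 'c': array([476.2,  42.3]), 'size': array([161.3, 184.5]), 'longyaw': np.float32(96.5)}
1389 ((377.51165771484375, 300.8133850097656), 23.15017318725586) ((377.4905700683594, 300.7010498046875), 23.063716888427734)
0.87 {'n': 150, 'z': np.float64(16.2), 'c': array([ 575.1, -537.3]), 'size': array([133.8,  43.6]), 'longyaw': np.float32(37.3)}
0.85 {'n': 279, 'z': np.float64(71.7), 'c': array([550.5,  44.4]), 'size': array([98.6, 41.7]), 'longyaw': np.float32(2.7)}
0.72 {'n': 18, 'z': np.float64(45.6), 'c': array([ 354.3, -266. ]), 'size': array([27.5,  8.7]), 'longyaw': np.float32(83.1)}
```

View pics/w9c.png

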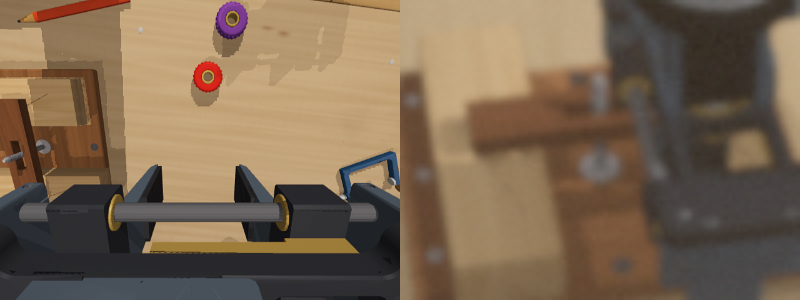

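The bar sits down over the bolt, as the left side of the view shows. The red knob is at wrist pixel (333,120), world (377.5–379, 301). Now to grasp it.

Emit:
move_arm(
  plan=[
    {"x": 15, "y": 2.5, "z": 5, "rx": 0, "ry": 0, "rz": 0},
    {"x": 25, "y": 4, "z": 15, "rx": 0, "ry": 0, "rz": 0},
    {"x": 25, "y": 4, "z": 25, "rx": 0, "ry": 0, "rz": 0},
    {"x": 20, "y": 3, "z": 30, "rx": 0, "ry": 0, "rz": 0},
    {"x": 12, "y": 1, "z": 25, "rx": 0, "ry": 0, "rz": 0},
    {"x": 0, "y": 0, "z": 10, "rx": 0, "ry": 0, "rz": 0},
    {"x": 0, "y": 0, "z": 0, "rx": 0, "ry": 0, "rz": 0},
    {"x": 0, "y": 0, "z": 0, "rx": 0, "ry": 0, "rz": 0},
  ],
)

```text
time_s: 41.95
ee_pos: [379.9, 302.3, 80.9]
ee_rot: [179.9, 0.1, -173.5]
force: [0.1, 0.0, 0.1]
gripper_width: 63.8
gripper_force: 0.0
```

```bash
cat > kn.py <<'E'
from h import *
s=state()
f=cam('wrist');C=cloud(f);I=f['img'].astype(int);s=state()
print(s['time_s'],s['ee_pos'].round(1),s['ee_rot'].round(1))
z0=s['ee_pos'][2]
red=(I[...,0]>90)&(I[...,1]<75)&(I[...,2]<85)&(I[...,0]>2*I[...,1])
P=C[red]; P=P[(np.hypot(*(P[:,:2]-s['ee_pos'][:2]).T)<45)]
u=np.array([np.cos(np.radians(s['ee_rot'][2])),np.sin(np.radians(s['ee_rot'][2]))])
w=np.array([u[1],-u[0]])
d=P[:,:2]-s['ee_pos'][:2]
print(len(P),'z',np.percentile(P[:,2],[5,50,95]).round(1),'along x max',np.percentile(d@u,[50,98,99.7]).round(1),'y range',np.percentile(d@w,[0.3,99.7]).round(1))
print('circle',cv2.minEnclosingCircle(d.astype(np.float32)))
E
python3 kn.py
```

```text
42.0 [380.  302.4  81.2] [ 179.9    0.2 -173.5]
2450 z [12.1 20.3 21.5] along x max [ 7.8 25.2 26.4] y range [-24.1  20.8]
circle ((0.7197576761245728, -1.3735116720199585), 27.342756271362305)
```

Emit:
move_arm(
  plan=[
    {"x": 2.5, "y": -1.5, "z": 15, "rx": 0, "ry": 0, "rz": 0},
    {"x": 0, "y": 0, "z": 22, "rx": 0, "ry": 0, "rz": 0},
    {"x": 0, "y": 0, "z": 20, "rx": 0, "ry": 0, "rz": 0},
    {"x": 0, "y": 0, "z": 13, "rx": 0, "ry": 0, "rz": 0},
    {"x": 0, "y": 0, "z": 5, "rx": 0, "ry": 0, "rz": 0},
    {"x": 0, "y": 0, "z": 0, "rx": 0, "ry": 0, "rz": 0},
    {"x": 0, "y": 0, "z": 0, "rx": 0, "ry": 0, "rz": 0},
  ],
)

```text
time_s: 42.7
ee_pos: [376.8, 300.5, 5.9]
ee_rot: [179.9, 0.1, -173.5]
force: [0.3, -0.1, -0.2]
gripper_width: 63.6
gripper_force: 0.0
```

```bash
python3 kn.py
```

```text
42.75 [376.7 300.5   5.9] [ 1.799e+02  1.000e-01 -1.735e+02]
4059 z [ 9.7 20.2 21.5] along x max [ 9.9 22.3 23.2] y range [-22.7  22.6]
circle ((-3.745863437652588, -5.697566509246826), 30.05025863647461)
```

Centred in both directions: the knob's edges are at +23.2 and ±22.7. Grip and lift.

Emit:
move_arm(
  plan=[
    {"x": 0, "y": 0, "z": 1, "rx": 0, "ry": 0, "rz": 0},
    {"x": 0, "y": 0, "z": 0, "rx": 0, "ry": 0, "rz": 0},
    {"x": 0, "y": 0, "z": 0, "rx": 0, "ry": 0, "rz": 0},
    {"x": 0, "y": 0, "z": 0, "rx": 0, "ry": 0, "rz": 0},
    {"x": 0, "y": 0, "z": 0, "rx": 0, "ry": 0, "rz": 0},
  ],
  grip=0,
  squeeze=20,
)

```text
time_s: 43.25
ee_pos: [375.9, 300.1, 4.2]
ee_rot: [180.0, 0.0, -173.5]
force: [-0.4, -0.2, 1.7]
gripper_width: 41.2
gripper_force: 20.0
```

Emit:
move_arm(
  plan=[
    {"x": 0, "y": 0, "z": -10, "rx": 0, "ry": 0, "rz": 0},
    {"x": 0, "y": 0, "z": -25, "rx": 0, "ry": 0, "rz": 0},
    {"x": 0, "y": 0, "z": -30, "rx": 0, "ry": 0, "rz": 0},
    {"x": 0, "y": 0, "z": -30, "rx": 0, "ry": 0, "rz": 0},
    {"x": 0, "y": 0, "z": -25, "rx": 0, "ry": 0, "rz": 0},
    {"x": 0, "y": 0, "z": -10, "rx": 0, "ry": 0, "rz": 0},
    {"x": 0, "y": 0, "z": 0, "rx": 0, "ry": 0, "rz": 0},
  ],
)

```text
time_s: 43.95
ee_pos: [376.4, 300.3, 135.3]
ee_rot: [179.9, 0.2, -173.5]
force: [0.6, -0.3, -1.1]
gripper_width: 41.3
gripper_force: 19.9
```

```bash
python3 kn.py; python3 -c "
from h import *
print(state()['gripper_width'])
plan(519.6,38.6,135,186.5,30)"
```

```text
44.0 [375.6 299.8 133.9] [ 180.     0.  -173.5]
3711 z [140.5 151.3 152.5] along x max [ 9.3 20.5 21.3] y range [-20.6  20.7]
circle ((-3.8528521060943604, 0.912625253200531), 28.83299446105957)
41.425929333227074
10 rows d [ 144.  -261.2    1.1] dyaw -0.0
{"x":-11.3,"y":-27.6,"z":-0.1,"rx":0,"ry":0,"rz":0},{"x":-11.3,"y":-27.6,"z":-0.1,"rx":0,"ry":0,"rz":0},{"x":-11.3,"y":-27.6,"z":-0.1,"rx":0,"ry":0,"rz":0},{"x":-11.3,"y":-27.6,"z":-0.1,"rx":0,"ry":0,"rz":0},{"x":-11.3,"y":-27.6,"z":-0.1,"rx":0,"ry":0,"rz":0},{"x":-11.3,"y":-27.6,"z":-0.1,"rx":0,"ry":0,"rz":0},{"x":-11.3,"y":-27.6,"z":-0.1,"rx":0,"ry":0,"rz":0},{"x":-11.3,"y":-27.6,"z":-0.1,"rx":0,"ry":0,"rz":0},{"x":-11.3,"y":-27.6,"z":-0.1,"rx":0,"ry":0,"rz":0},{"x":-11.3,"y":-27.6,"z":-0.1,"rx":0,"ry":0,"rz":0}
```

Emit:
move_arm(
  plan=[
    {"x": -8, "y": -18, "z": 0, "rx": 0, "ry": 0, "rz": 0},
    {"x": -12, "y": -29, "z": 0, "rx": 0, "ry": 0, "rz": 0},
    {"x": -12, "y": -30, "z": 0, "rx": 0, "ry": 0, "rz": 0},
    {"x": -12, "y": -30, "z": 0, "rx": 0, "ry": 0, "rz": 0},
    {"x": -12, "y": -30, "z": 0, "rx": 0, "ry": 0, "rz": 0},
    {"x": -12, "y": -30, "z": 0, "rx": 0, "ry": 0, "rz": 0},
    {"x": -12, "y": -30, "z": 0, "rx": 0, "ry": 0, "rz": 0},
    {"x": -12, "y": -30, "z": 0, "rx": 0, "ry": 0, "rz": 0},
    {"x": -12, "y": -29, "z": 0, "rx": 0, "ry": 0, "rz": 0},
    {"x": -8, "y": -20, "z": 0, "rx": 0, "ry": 0, "rz": 0},
  ],
)

```text
time_s: 45.0
ee_pos: [518.0, 36.5, 131.9]
ee_rot: [-180.0, -0.2, -173.6]
force: [0.3, 0.7, -0.7]
gripper_width: 41.2
gripper_force: 19.9
```

Emit:
move_arm(
  plan=[
    {"x": 0, "y": 0, "z": 0, "rx": 0, "ry": 0, "rz": 0},
    {"x": 0, "y": 0, "z": 0, "rx": 0, "ry": 0, "rz": 0},
    {"x": 0, "y": 0, "z": 0, "rx": 0, "ry": 0, "rz": 0},
  ],
)

```text
time_s: 45.3
ee_pos: [517.2, 39.0, 133.0]
ee_rot: [180.0, -0.1, -173.5]
force: [0.7, -0.7, -1.6]
gripper_width: 41.4
gripper_force: 19.9
```

```bash
python3 kn.py; python3 w.py w10.png clamp_bar clamp_knob; python3 - <<'E'
from h import *
plan(518.8,38.6,102,186.5,30)
# bolt as the wrist camera sees it now
f=cam('wrist');C=cloud(f);P=C.reshape(-1,3);k=(P[:,2]>72)&(P[:,2]<95)&(np.hypot(P[:,0]-519.6,P[:,1]-38.7)<10);print(k.sum(),P[k].mean(0).round(1) if k.any() else '')
f=cam('scene');save(f,'s10.png')
print(proj(f,[519.6,38.7,94]),proj(f,[519.6,38.7,18]))
i=cv2.imread('pics/w10.png')[200:340,220:420];j=f['img'][:,:,::-1][205:280,275:375]
cv2.imwrite('pics/w10c.png',np.hstack([cv2.resize(i,(429,300)),cv2.resize(j,(371,300))]))
E
```

```text
45.35 [517.4  39.2 133.3] [ 1.800e+02 -1.000e-01 -1.734e+02]
3792 z [136.9 149.  150.3] along x max [10.4 21.5 22.3] y range [-21.2  20.2]
circle ((8.056012153625488, 2.4192559719085693), 31.101755142211914)
t 45.4 ee [517.6  39.2 133.5] [ 1.7998e+02 -6.0000e-02 -1.7343e+02]
cam [438.9  29.6 304.2] fx 335.453459727457
clamp_bar 0.76 [316 224  57 159] {'n': 5256, 'z': np.float64(69.9), 'c': array([497.9,  35.7]), 'size': array([116.5,  36.2]), 'longyaw': np.float32(6.6)}
clamp_knob 0.58 [319 287  81  73] {'n': 3747, 'z': np.float64(149.6), 'c': array([511.6,  38.2]), 'size': array([33.1, 41.5]), 'longyaw': np.float32(96.4)}
2 rows d [  0.9  -0.5 -31.9] dyaw -0.1
{"x":-0.4,"y":-0.3,"z":15.9,"rx":0,"ry":0,"rz":0.0006},{"x":-0.4,"y":-0.3,"z":15.9,"rx":0,"ry":0,"rz":0.0006}
23 [515.4  37.3  75.2]
[np.float64(319.0331301425352), np.float64(243.84136087299248)] [np.float64(319.54448266734113), np.float64(266.75448323593344)]
```

View pics/w10c.png

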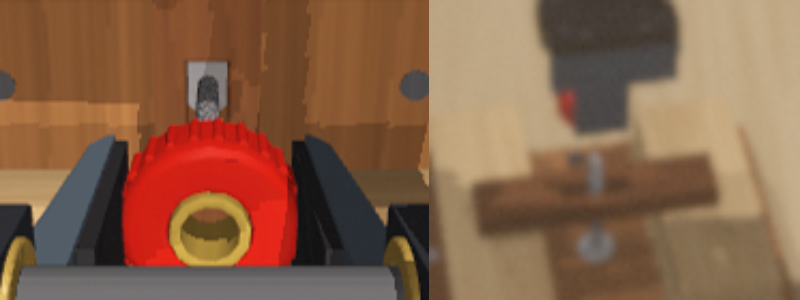

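The knob's hole is visible at crop (210,228), and the bolt behind it at col 208. I'll work out the hole axis against the bolt.

```bash
python3 - <<'E'
from h import *
f=cam('wrist');C=cloud(f);I=f['img'].astype(int);s=state();print(s['ee_pos'].round(1))
h=cv2.cvtColor(f['img'],cv2.COLOR_RGB2HSV)
m=(h[...,0]>17)&(h[...,0]<32)&(h[...,1]>120)&(h[...,2]>110); m[:280]=0;m[322:]=0;m[:,:285]=0;m[:,350:]=0
P=C[m]; P=P[np.abs(P[:,2]-np.percentile(P[:,2],90))<2.5]; print(len(P),P.min(0).round(1),P.max(0).round(1))
from scipy.optimize import least_squares
# outer rim of the brass: points bordering red in the disc -> fit circle via convex hull
hull=cv2.convexHull(P[:,:2].astype(np.float32))[:,0]
r=least_squares(lambda q:np.hypot(hull[:,0]-q[0],hull[:,1]-q[1])-q[2],[517,38,10],loss='soft_l1'); print('bush',r.x.round(2))
b=(C[...,2]>71)&(C[...,2]<96)&(np.hypot(C[...,0]-519,C[...,1]-38)<12)
vv,uu=np.nonzero(b); print('bolt px',uu.min(),uu.max(),vv.min(),vv.max())
for v in sorted(set(vv))[::2]:
    q=C[v,uu[vv==v]]; print(v,uu[vv==v].min(),uu[vv==v].max(),q.mean(0).round(1))
E
```

```text
[518.2  38.8 134. ]
525 [509.5  29.1 149.5] [527.4  48.3 153.5]
bush [519.18  38.72   9.66]
bolt px 303 330 249 255
249 303 303 [514.6  27.5  71.1]
251 315 330 [514.7  40.5  71.2]
253 313 321 [515.6  37.9  73.9]
255 313 319 [515.7  36.7  78.7]
```

The bush is at (519.2, 38.7) and the bolt at about (519.4, 37.8), so I shift tool y by -1 and lower.

Emit:
move_arm(
  plan=[
    {"x": 0, "y": -1, "z": 8, "rx": 0, "ry": 0, "rz": 0},
    {"x": 0, "y": 0, "z": 12, "rx": 0, "ry": 0, "rz": 0},
    {"x": 0, "y": 0, "z": 8, "rx": 0, "ry": 0, "rz": 0},
    {"x": 0, "y": 0, "z": 4, "rx": 0, "ry": 0, "rz": 0},
    {"x": 0, "y": 0, "z": 0, "rx": 0, "ry": 0, "rz": 0},
    {"x": 0, "y": 0, "z": 0, "rx": 0, "ry": 0, "rz": 0},
  ],
)

```text
time_s: 46.25
ee_pos: [518.6, 37.4, 101.9]
ee_rot: [180.0, 0.0, -173.5]
force: [0.6, 0.1, -1.4]
gripper_width: 41.3
gripper_force: 19.9
```

Emit:
move_arm(
  plan=[
    {"x": 0, "y": 0, "z": 3, "rx": 0, "ry": 0, "rz": 0},
    {"x": 0, "y": 0, "z": 3, "rx": 0, "ry": 0, "rz": 0},
    {"x": 0, "y": 0, "z": 2, "rx": 0, "ry": 0, "rz": 0},
    {"x": 0, "y": 0, "z": 2, "rx": 0, "ry": 0, "rz": 0},
    {"x": 0, "y": 0, "z": 0, "rx": 0, "ry": 0, "rz": 0},
    {"x": 0, "y": 0, "z": 0, "rx": 0, "ry": 0, "rz": 0},
  ],
)

```text
time_s: 46.85
ee_pos: [518.5, 37.4, 91.9]
ee_rot: [180.0, -0.0, -173.5]
force: [0.2, 0.2, -1.0]
gripper_width: 41.1
gripper_force: 19.9
```

```bash
python3 - <<'E'
from h import *
f=cam('wrist');s=state();print(s['ee_pos'].round(1),s['force'].round(1))
cv2.imwrite('pics/w11c.png',cv2.resize(f['img'][200:340,220:420,::-1],(429,300)))
E
```

```text
[518.5  37.4  92. ] [-0.4 -0.3 -1.7]
```

View pics/w11c.png

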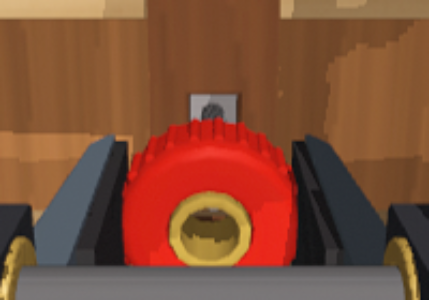

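I've now viewed all 14 allowed pictures. In this last one the knob is in line with the bolt and its tip is entering the hole, with no contact force. I continue down slowly, watching the force.

Emit:
move_arm(
  plan=[
    {"x": 0, "y": 0, "z": 3, "rx": 0, "ry": 0, "rz": 0},
    {"x": 0, "y": 0, "z": 3, "rx": 0, "ry": 0, "rz": 0},
    {"x": 0, "y": 0, "z": 3, "rx": 0, "ry": 0, "rz": 0},
    {"x": 0, "y": 0, "z": 2, "rx": 0, "ry": 0, "rz": 0},
    {"x": 0, "y": 0, "z": 0, "rx": 0, "ry": 0, "rz": 0},
    {"x": 0, "y": 0, "z": 0, "rx": 0, "ry": 0, "rz": 0},
  ],
)

```text
time_s: 47.5
ee_pos: [518.4, 37.4, 80.9]
ee_rot: [180.0, -0.0, -173.5]
force: [0.4, -0.4, -0.4]
gripper_width: 41.4
gripper_force: 19.9
```

```bash
python3 kn.py; python3 -c "
from h import *
print(state()['force'].round(1))"
```

```text
47.55 [518.5  37.4  81. ] [ 180.     0.  -173.5]
3799 z [84.8 96.9 98.2] along x max [10.3 21.3 22.1] y range [-21.1  20.4]
circle ((2.077402353286743, 0.2917482256889343), 24.671688079833984)
[ 0.4  0.1 -1.3]
```

Emit:
move_arm(
  plan=[
    {"x": 0, "y": 0, "z": 3, "rx": 0, "ry": 0, "rz": 0},
    {"x": 0, "y": 0, "z": 2, "rx": 0, "ry": 0, "rz": 0},
    {"x": 0, "y": 0, "z": 1, "rx": 0, "ry": 0, "rz": 0},
    {"x": 0, "y": 0, "z": 0, "rx": 0, "ry": 0, "rz": 0},
    {"x": 0, "y": 0, "z": 0, "rx": 0, "ry": 0, "rz": 0},
  ],
)

```text
time_s: 48.05
ee_pos: [518.5, 37.4, 74.9]
ee_rot: [180.0, 0.0, -173.5]
force: [0.8, -1.0, -0.7]
gripper_width: 41.4
gripper_force: 19.9
```

Emit:
move_arm(
  plan=[
    {"x": 0, "y": 0, "z": 0.7, "rx": 0, "ry": 0, "rz": 0},
    {"x": 0, "y": 0, "z": 0, "rx": 0, "ry": 0, "rz": 0},
    {"x": 0, "y": 0, "z": 0, "rx": 0, "ry": 0, "rz": 0},
  ],
)

```text
time_s: 48.35
ee_pos: [518.5, 37.4, 74.3]
ee_rot: [180.0, 0.0, -173.5]
force: [-0.4, 0.3, -1.0]
gripper_width: 41.4
gripper_force: 19.9
```

Emit:
move_arm(
  plan=[
    {"x": 0, "y": 0, "z": 0.6, "rx": 0, "ry": 0, "rz": 0},
    {"x": 0, "y": 0, "z": 0, "rx": 0, "ry": 0, "rz": 0},
    {"x": 0, "y": 0, "z": 0, "rx": 0, "ry": 0, "rz": 0},
  ],
)

```text
time_s: 48.65
ee_pos: [518.5, 37.4, 74.1]
ee_rot: [180.0, 0.0, -173.5]
force: [-1.8, 0.1, 4.7]
gripper_width: 41.4
gripper_force: 20.1
```

Emit:
move_arm(
  plan=[
    {"x": 0, "y": 0, "z": 0, "rx": 0, "ry": 0, "rz": 0},
    {"x": 0, "y": 0, "z": 0, "rx": 0, "ry": 0, "rz": 0},
    {"x": 0, "y": 0, "z": 0, "rx": 0, "ry": 0, "rz": 0},
    {"x": 0, "y": 0, "z": 0, "rx": 0, "ry": 0, "rz": 0},
  ],
  grip=0.75,
)

```text
time_s: 49.05
ee_pos: [518.4, 37.4, 73.4]
ee_rot: [180.0, -0.0, -173.5]
force: [-0.2, -0.7, 0.3]
gripper_width: 67.8
gripper_force: 0.0
```

Emit:
move_arm(
  plan=[
    {"x": 0, "y": 0, "z": -8, "rx": 0, "ry": 0, "rz": 0},
    {"x": 0, "y": 0, "z": -20, "rx": 0, "ry": 0, "rz": 0},
    {"x": 0, "y": 0, "z": -35, "rx": 0, "ry": 0, "rz": 0},
    {"x": -15, "y": 0, "z": -40, "rx": 0, "ry": 0, "rz": 0},
    {"x": -30, "y": 0, "z": -40, "rx": 0, "ry": 0, "rz": 0},
    {"x": -30, "y": 0, "z": -20, "rx": 0, "ry": 0, "rz": 0},
    {"x": -30, "y": 0, "z": 0, "rx": 0, "ry": 0, "rz": 0},
    {"x": -15, "y": 0, "z": 0, "rx": 0, "ry": 0, "rz": 0},
    {"x": 0, "y": 0, "z": 0, "rx": 0, "ry": 0, "rz": 0},
    {"x": 0, "y": 0, "z": 0, "rx": 0, "ry": 0, "rz": 0},
  ],
)

```text
time_s: 50.05
ee_pos: [637.0, 50.9, 236.4]
ee_rot: [180.0, -0.1, -173.5]
force: [-0.8, -0.0, -0.6]
gripper_width: 68.2
gripper_force: 0.0
```

```bash
python3 w.py w12.png clamp_bar clamp_knob thin_offcut_1 thick_offcut drill_board; python3 - <<'E'
from h import *
f=cam('wrist');C=cloud(f);P=C.reshape(-1,3)
a=np.radians(-BY);d=P[:,:2]-B;bx=d[:,0]*np.cos(a)-d[:,1]*np.sin(a);by=d[:,0]*np.sin(a)+d[:,1]*np.cos(a)
# bar top: height near each end
for lo,hi in [(-76,-45),(30,76)]:
    k=(bx>lo)&(bx<hi)&(abs(by)<13)&(P[:,2]>60)&(P[:,2]<76); print('bar',lo,k.sum(),np.median(P[k,2]).round(2) if k.any() else '')
k=(bx>45)&(bx<90)&(abs(by)>30)&(abs(by)<80)&(P[:,2]>50)&(P[:,2]<60); print('work',k.sum(),np.median(P[k,2]))
for x in (37,39,60,80,95,98,99,100,101,102,103,104,106): 
    k=(abs(bx-x)<.5)&(abs(by)>30)&(abs(by)<80)&(P[:,2]<70); print(x,k.sum(),np.percentile(P[k,2],[10,50,90]).round(1) if k.any() else '')
E
```

```text
t 50.1 ee [636.7  50.8 236.6] [ 1.7999e+02 -7.0000e-02 -1.7350e+02]
cam [558.4  41.4 407.3] fx 335.453459727457
clamp_bar 0.76 [320  93  43 187] {'n': 5208, 'z': np.float64(69.9), 'c': array([518.9,  38.3]), 'size': array([159.9,  35.9]), 'longyaw': np.float32(6.5)}
clamp_knob 0.82 [321  97  53  52] {'n': 1897, 'z': np.float64(90.5), 'c': array([519.7,  37.5]), 'size': array([43.6, 43.8]), 'longyaw': np.float32(121.6)}
thin_offcut_1 0.75 [318  32 189  59] {'n': 7857, 'z': np.float64(55.8), 'c': array([456.5,  31.4]), 'size': array([ 44.8, 170.3]), 'longyaw': np.float32(96.4)}
thin_offcut_1 0.65 [321  64 160  10] {'n': 501, 'z': np.float64(36.5), 'c': array([479.4,  34.2]), 'size': array([  3.3, 159.1]), 'longyaw': np.float32(96.4)}
thick_offcut 0.87 [321 175 208  62] {'n': 10928, 'z': np.float64(55.9), 'c': array([588.4,  47.5]), 'size': array([ 63.2, 209.6]), 'longyaw': np.float32(96.5)}
drill_board 0.8 [320 109 199 215] {'n': 11831, 'z': np.float64(17.9), 'c': array([531.9,  39.8]), 'size': array([222.4, 199.7]), 'longyaw': np.float32(6.5)}
bar -76 1166 69.91
bar 30 1289 69.9
work 4246 55.85358620667982
37 98 [17.2 18.3 55.2]
39 100 [54.9 55.9 56.8]
60 98 [55.1 56.  57. ]
80 97 [55.  55.8 56.8]
95 82 [54.7 55.9 56.8]
98 92 [54.7 55.8 56.7]
99 93 [54.8 55.8 56.7]
100 94 [55.2 55.9 56.8]
101 22 [54.  54.8 55.7]
102 0 
103 0 
104 0 
106 59 [28.8 29.8 30.4]
```

Everything checks out: the bar is level (69.9 at both ends) and square at 6.5°, and the knob's top is at 90.5, seated on the bar. The work is against the fence (x 69.8), the packing is equal in height, and the arm is clear.

```bash
python3 -c "
from workcell import *
print(job_done())"
```

```text
the job is handed in; nothing more can be done
None
```

I handed the job in at about 50 s with everything released: the work is against the fence (about 1 mm off centre on the bolt), the packing is level with it, and the dark bar lies level and square over the bolt with the red knob seated on it. The spare block and drill tray were not touched, and the hand-in gave no verdict.

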